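# Gauge the cap-grip sleeves and log the check

## Robot

A 6-joint arm with a two-finger parallel gripper is mounted at the origin on the work surface. World frame = base frame: x ahead of the robot, y to its left, z up, the work surface at z = 0. Lengths are in m, angles in degrees, forces in N, time in s.
With the tool pointing down it reaches from about 0.3 to 0.75 m from the base axis. Payload 8.5 kg.
Tool frame: the origin (TCP) lies midway between the tips of the shut fingers; the grasp point (between the pads) lies 19 mm behind it (env.grasp_offset is the distance from the TCP to the grasp point, in m); z points along the fingers, y is the line along which they close (so a half turn about z gives the same grasp; the last joint's range is limited). The gripper opens to 85 mm and grips with 20 to 120 N. Pads are 22 mm wide; open, the fingers measure 114 mm over their backs; the gripper's body (76 mm by 85 mm) begins 54 mm behind the grasp point. The pads swing forward as they close: fully open they stand 13 mm farther back than shut.
Start: joints at [-87.279, 21.807, 74.336, -0, 83.858, -12.336], TCP at [0.143, -0.531, 0.231] pointing down, gripper open.
Joint ranges: [-178.18, 178.18], [-50.72, 133.34], [12.68, 142.11], [-81.47, 261.47], [9.98, 163.14], [-165.26, 165.26]. Speed limits (degrees/s): [136.94, 136.94, 180, 180, 180, 180].

## Interface

Orientations are given as a 3x3 rotation matrix whose columns are the frame's x, y, z axes.
In Python, from rig import env gives the robot as it stands.
- The arm moves only by the tool servo_tool, never from a script. Its argument "deltas" is text: rows parted by semicolons, each of 7 numbers parted by spaces: the opening, from 0 (shut) to 1 (fully open), then the shift along the tool's x, y, z in mm, then the turn, a rotation vector about the tool's x, y, z in rad. A call has 1 to 8 rows; each row shifts and turns the commanded pose from where the row before left it, along the tool's axes as they then stand; what a row does not reach is not made up. A row lasts 1/12 s, in which the tool goes at most 41.7 mm and 7.16 degrees, less where a joint would pass 70% of its speed; a pose out of reach is approached as far as the arm can. A call is refused whole if a number of a shift passes 41.7 or a number of a turn 0.125, either way. A call with a gripper value outside its range is refused whole. The fingers move at their own pace and stop on an object; "newtons" is the grip in N (left out, the last holds). Time passes only in rows, so rows that do not move let the fingers close. It gives the time, the measured TCP pose, the force, the opening and the grip force at its end, in the units of the state.
- env.observe(): the state, without advancing time (a new reading comes with each control period).
- env.get_image(name): name is "scene" or "top" or "wrist"; returns a dict with "img" (400x640x3 uint8, red, green, blue), "depth" (400x640 float32, m along the optical axis (not along the pixel's ray), 0 where there is no reading), "camera_matrix" (3x3 intrinsics, pixels), "world_to_cam" (4x4, takes a point from world to camera coordinates). Camera axes: x right, y down, z forward; pixel columns grow to the right and rows downward; lengths in m; the calibration is good to about 2 mm. A picture is of the moment at which its call begins.
- env.close_job(): hands the job in; it is judged then, once.
Trained networks look in a picture, given as the dict that the camera call returned (one of the last four; its "shot" number tells which), for a name from the list of things; names that differ only in an ending like _2 or _b are one class to them, and where a whole thing is asked for, a point or a joint stands for the part that bears it (a point fixed in the world has none). Each returns a list of dicts, best first, with "conf" (0 to 1); they miss things now and then, are a little off and sometimes report something else, mostly with a low value. They report only what shows in the picture. A call takes as long as a camera call. They do not tell look-alikes from the thing itself.
- env.spot_in(name, picture): "bbox" ([centre column, centre row, width, height] in pixels, round what is visible of it).
- env.spot_point(name, picture): "uv" ([column, row] in pixels: a listed point, or the origin of a listed thing).
The state is a dict: "time_s": time; "q": joint angles; "qvel": joint speeds; "joint_efforts": joint torques, N m; "position": TCP position; "tool_rot": TCP orientation; "ft_force": force on the tool from outside, world axes, zero at the start; "wrist_torque": the same for the moment, N m; "grip_width": finger opening in m; "gripper_force": force on a finger pad.
Only numpy, scipy, OpenCV 4.12 (cv2) and the standard library are available. Lean on these libraries where they do the work, as an engineer would, in place of code of your own. Each camera call takes 0.05 s, during which the arm holds its last target. There are 200 camera calls.

## Task

Try each grey cap-grip sleeve on the stepped gauge pin, one after another from the left of the counter (as seen from the robot) to the right, sliding it down as far as it goes: stand those that go fully home on the lazy Susan and those that stop on the taper in the shallow white tray, all upright and flat on the floor of each. When all are sorted, squeeze the label reader's trigger right in and let it spring back to log the check; leave the bowl, organizer, pill bottle and splitter where they are.

Things in the scene. Friction and masses are not known exactly. Their poses are not given: they have to be found in the camera images.
- sleeve_1a: Grey ribbed upright tube, 52 mm outside (54 over the ribs), 60 mm tall, 60 g; origin at the centre of its underside, z up its bore. Bore 40 mm (fits) or 31 mm (tight): outsides alike, names do not tell. One of two candidates for the first of five places from the left (+y), 72 mm apart in y; just one is present.
- sleeve_1b: Grey ribbed upright tube, 52 mm outside (54 over the ribs), 60 mm tall, 60 g; origin at the centre of its underside, z up its bore. Bore 40 mm (fits) or 31 mm (tight): outsides alike, names do not tell. One of two candidates for the first of five places from the left (+y), 72 mm apart in y; just one is present.
- sleeve_2a: Grey ribbed upright tube, 52 mm outside (54 over the ribs), 60 mm tall, 60 g; origin at the centre of its underside, z up its bore. Bore 40 mm (fits) or 31 mm (tight): outsides alike, names do not tell. One of two candidates for the second of five places from the left (+y), 72 mm apart in y; one or neither is present.
- sleeve_2b: Grey ribbed upright tube, 52 mm outside (54 over the ribs), 60 mm tall, 60 g; origin at the centre of its underside, z up its bore. Bore 40 mm (fits) or 31 mm (tight): outsides alike, names do not tell. One of two candidates for the second of five places from the left (+y), 72 mm apart in y; one or neither is present.
- sleeve_3a: Grey ribbed upright tube, 52 mm outside (54 over the ribs), 60 mm tall, 60 g; origin at the centre of its underside, z up its bore. Bore 40 mm (fits) or 31 mm (tight): outsides alike, names do not tell. One of two candidates for the third of five places from the left (+y), 72 mm apart in y; just one is present.
- sleeve_3b: Grey ribbed upright tube, 52 mm outside (54 over the ribs), 60 mm tall, 60 g; origin at the centre of its underside, z up its bore. Bore 40 mm (fits) or 31 mm (tight): outsides alike, names do not tell. One of two candidates for the third of five places from the left (+y), 72 mm apart in y; just one is present.
- sleeve_4a: Grey ribbed upright tube, 52 mm outside (54 over the ribs), 60 mm tall, 60 g; origin at the centre of its underside, z up its bore. Bore 40 mm (fits) or 31 mm (tight): outsides alike, names do not tell. One of two candidates for the fourth of five places from the left (+y), 72 mm apart in y; one or neither is present.
- sleeve_4b: Grey ribbed upright tube, 52 mm outside (54 over the ribs), 60 mm tall, 60 g; origin at the centre of its underside, z up its bore. Bore 40 mm (fits) or 31 mm (tight): outsides alike, names do not tell. One of two candidates for the fourth of five places from the left (+y), 72 mm apart in y; one or neither is present.
- sleeve_5a: Grey ribbed upright tube, 52 mm outside (54 over the ribs), 60 mm tall, 60 g; origin at the centre of its underside, z up its bore. Bore 40 mm (fits) or 31 mm (tight): outsides alike, names do not tell. One of two candidates for the fifth of five places from the left (+y), 72 mm apart in y; just one is present.
- sleeve_5b: Grey ribbed upright tube, 52 mm outside (54 over the ribs), 60 mm tall, 60 g; origin at the centre of its underside, z up its bore. Bore 40 mm (fits) or 31 mm (tight): outsides alike, names do not tell. One of two candidates for the fifth of five places from the left (+y), 72 mm apart in y; just one is present.
- gauge: Fixed steel gauge, origin on the counter under its pin's axis. Round foot 90 mm across, 10 mm thick; on it an upright pin 35 mm thick up to 48 mm above the counter, tapering to 24 mm at 60 mm; the slim nose ends at 85 mm. A sleeve that fits slides home onto the foot (underside at 10 mm height); a tight one stops on the taper, underside at about 53 mm.
- turntable: Black plastic lazy Susan, 220 mm in diameter, origin on the counter under its centre. Its place is swapped with the tray's in some starts. The disc turns stiffly if pushed.
- turntable_top (a point): Centre of the turntable's upper face, 20 mm above the counter; a rim 5 mm thick and 8 mm high runs round the face at its outer edge (210 mm across inside).
- tray: Fixed shallow white plastic return tray, 200 by 200 mm, walls 4 mm thick and 22 mm high; origin on the counter under its centre, x and y along its sides.
- tray_in (a point): Centre of the tray's inner floor, 4 mm above the counter.
- reader: Fixed white label reader docked nose-down on a black round foot 84 mm across: head 52 by 44 mm up to 64 mm height, above it an upright grip 26 mm (x) by 32 mm (y) up to 158 mm. Origin on the counter under the grip's axis; +x points to the trigger's side.
- reader_grip (a point): Point 130 mm above the counter, 5.5 mm from the grip's axis towards the trigger. Along the reader's x: the grip's back is at -18 mm; the trigger's outer face at +18 mm when squeezed right in, at +39 mm when free (+46 mm at its top end, 153 mm high). Pinch here from above along the reader's x.
- trigger (a joint): Black bar trigger 20 mm wide, 90 mm long, beside the grip, hinged at its lower end 66 mm above the counter, free end up. 0 rad when free (leaning 0.3 rad away from the grip), 0.30 squeezed right in; sprung back; about 8 N at 130 mm height squeezes it fully.
- pinch_bowl: Bystander: white ceramic pinch bowl, 80 mm across, 35 mm high; origin under its centre. Its place is swapped with the reader's in some starts.
- organizer: Bystander: orange weekly pill organizer, 40 by 168 mm, 25 mm high, origin under its centre.
- pill_bottle: Bystander: empty amber pill bottle with a white twist cap, 44 mm across, 75 mm high, origin under its centre.
- splitter: Bystander: stainless steel pill splitter with a lever, 90 by 42 mm, about 45 mm high, origin under its centre.
There are look-alikes about, which are no part of the job. Leave any turquoise look-alike of the sleeve_5b alone. Of the things shaped like the reader, the white one is meant.

How it is judged:
By the outcome, as a careful person would: the job done as asked, in the order asked, and still so for the second after the job is handed in, with the robot touching nothing.
Of sleeve_1a, sleeve_1b only 1 to 1 are there at a start; the rules pass over those that are not, and their reading is None.
Of sleeve_2a, sleeve_2b only 1 to 1 are there at a start; the rules pass over those that are not, and their reading is None.
Of sleeve_3a, sleeve_3b only 1 to 1 are there at a start; the rules pass over those that are not, and their reading is None.
Of sleeve_4a, sleeve_4b only 1 to 1 are there at a start; the rules pass over those that are not, and their reading is None.
Of sleeve_5a, sleeve_5b only 1 to 1 are there at a start; the rules pass over those that are not, and their reading is None.
Of sleeve_2a, sleeve_2b, sleeve_4a, sleeve_4b only 1 to 4 are there at a start; the rules pass over those that are not, and their reading is None.
At some moment in a run one of sleeve_1a, sleeve_1b, sleeve_2a, sleeve_2b, sleeve_3a, sleeve_3b, sleeve_4a, sleeve_4b, sleeve_5a, sleeve_5b may be knocked a few centimetres aside while the robot is not near it.
It also fails if it takes over 210 s, if anything falls off the work surface, if the arm or the gripper's body presses on something with over 40 N, if the wrist force passes 120 N, or if a joint passes its speed limit or range.

## Working session

There is one attempt and no reset: what is moved stays moved. The work goes in short steps, Python scripts to look and compute and a tool call to move; the robot and the scene stay as the last step left them, time stands still between calls to the robot, and variables do not carry over. Pictures are saved under pics/ and viewed, at most 14 in all, crops included, and the job is handed in when it is done.

Besides the shell and the picture viewer there is one more tool, called after "Request:" as name(argument=value, ...) on one line, values as JSON. servo_tool: Moves the arm, as the interface text tells. Its arguments: {"type":"object","properties":{"deltas":{"type":"string"},"newtons":{"type":"number"}},"required":["deltas"]}

```bash
ls; mkdir -p pics; cat > h.py <<'E'
import numpy as np, cv2
from rig import env
def save(p,f,crop=None,s=1):
    im=cv2.cvtColor(p["img"],cv2.COLOR_RGB2BGR)
    if crop: x0,y0,x1,y1=crop; im=im[y0:y1,x0:x1]
    if s!=1: im=cv2.resize(im,None,fx=s,fy=s,interpolation=cv2.INTER_CUBIC)
    cv2.imwrite("pics/"+f,im)
def onz(p,uv,z):
    K=p["camera_matrix"];T=np.linalg.inv(p["world_to_cam"])
    d=T[:3,:3]@np.linalg.inv(K)@np.array([uv[0],uv[1],1.]);o=T[:3,3]
    return o+d*(z-o[2])/d[2]
def cloud(p):
    K=p["camera_matrix"];T=np.linalg.inv(p["world_to_cam"]);d=p["depth"]
    v,u=np.mgrid[:d.shape[0],:d.shape[1]]
    c=np.stack([(u-K[0,2])/K[0,0]*d,(v-K[1,2])/K[1,1]*d,d],-1)
    w=c@T[:3,:3].T+T[:3,3]; w[d==0]=np.nan
    return w
E
python3 - <<'E'
from h import *
p=env.get_image("top");save(p,"top0.png")
q=env.get_image("scene");save(q,"scene0.png")
w=cloud(p)
for n in ["sleeve_1a","gauge","turntable","tray","reader","pinch_bowl","organizer","pill_bottle","splitter","turntable_top","tray_in"]:
    for d in env.spot_point(n,p):
        print(n,round(d["conf"],2),np.round(d["uv"]),np.round(onz(p,d["uv"],0),3))
print(env.observe()["tool_rot"], np.linalg.inv(p["world_to_cam"])[:3,3])
E
```

```text
pics
gauge 0.94 [268. 256.] [0.434 0.048 0.   ]
gauge 0.34 [339. 194.] [ 0.603 -0.135  0.   ]
turntable 0.94 [186. 251.] [0.442 0.264 0.   ]
tray 0.81 [383. 250.] [ 0.458 -0.254  0.   ]
reader 0.9 [398. 183.] [ 0.637 -0.289  0.   ]
reader 0.57 [454. 189.] [ 0.624 -0.438  0.   ]
pinch_bowl 0.78 [177. 177.] [0.636 0.297 0.   ]
organizer 0.67 [279. 138.] [0.748 0.027 0.   ]
pill_bottle 0.75 [225. 133.] [0.757 0.172 0.   ]
pill_bottle 0.41 [396. 185.] [ 0.63  -0.286  0.   ]
turntable_top 0.78 [190. 252.] [0.438 0.254 0.   ]
tray_in 0.6 [380. 253.] [ 0.45  -0.245  0.   ]
[[ 9.65682274e-01  2.59726289e-01 -3.34065549e-05]
 [ 2.59726288e-01 -9.65682274e-01 -1.18748424e-05]
 [-3.53443266e-05  2.79076433e-06 -9.99999999e-01]] [ 0.53967892 -0.0781755   1.22646175]
```

View pics/top0.png

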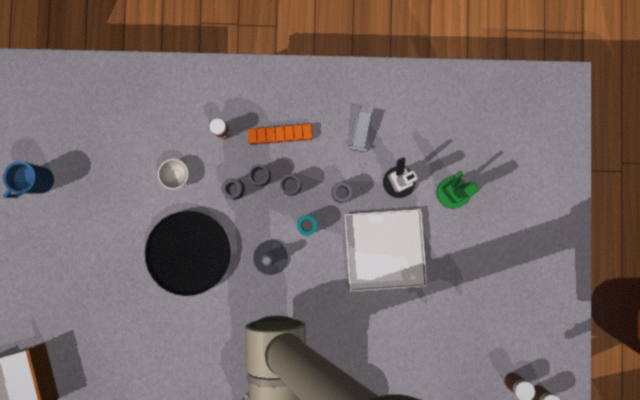

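View pics/scene0.png

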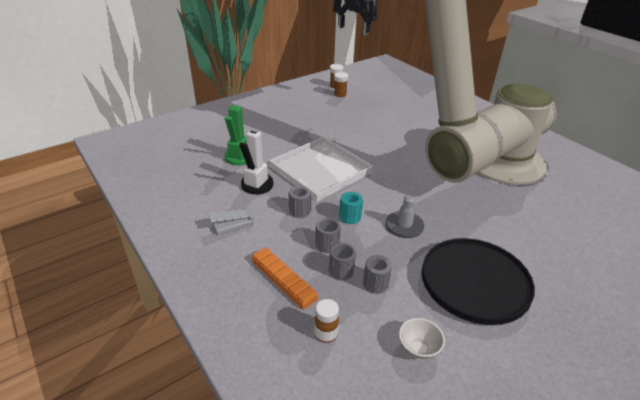

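Top view: the four grey sleeves stand at (233,188), (260,175), (291,185) and (342,191), counted from the left. Possible mix-ups are the turquoise tube at (307,226), which is the look-alike to leave alone, and the green reader at (455,190); the white reader at (400,182) is the one meant. The gauge is at (268,256), the turntable at (187,252) and the tray at (386,249). Next I'll measure these precisely from depth.

```bash
cat > meas.py <<'E'
from h import *
from scipy.optimize import least_squares
def pts(P,c,r,z0,z1):
    o=[]
    for p in P:
        w=cloud(p); m=(np.hypot(w[...,0]-c[0],w[...,1]-c[1])<r)&(w[...,2]>z0)&(w[...,2]<z1); o.append(w[m])
    return o
def circ(a,r,c0):
    f=lambda c:np.hypot(a[:,0]-c[0],a[:,1]-c[1])-r
    s=least_squares(f,c0,loss="soft_l1",f_scale=.002); return s.x,np.sqrt(np.mean(f(s.x)**2))
E
python3 - <<'E'
from meas import *
p=env.get_image("top");q=env.get_image("scene")
for uv in [(233,188),(260,175),(291,185),(342,191),(307,226)]:
    c=onz(p,uv,.06)[:2]
    for k,a in zip("tq",pts([p,q],c,.04,.052,.07)):
        if len(a)>5: print(uv,k,np.round(c,3),len(a),np.round(circ(a,.0235,c),4) if 0 else [np.round(x,4) for x in circ(a,.0235,c)],np.round(a[:,2].mean(),3))
# gauge
c=np.array([.43,.047])
for k,a in zip("tq",pts([p,q],c,.05,.062,.1)): print("nose",k,len(a),a.mean(0) if len(a) else '')
for k,a in zip("tq",pts([p,q],c,.05,.006,.015)): print("foot",k,len(a),a.mean(0),(a.min(0)+a.max(0))/2)
c=np.array([.45,.257])
for k,a in zip("tq",pts([p,q],c,.12,.022,.035)): print("rim",k,len(a),circ(a,.1075,c))
c=np.array([.455,-.25])
for k,a in zip("tq",pts([p,q],c,.145,.016,.03)):
    r=cv2.minAreaRect(a[:,:2].astype(np.float32)); print("tray",k,len(a),r)
c=np.array([.62,-.28])
for k,a in zip("tq",pts([p,q],c,.06,.145,.175)):
    print("reader",k,len(a),np.round(a.mean(0),3),np.round(a.min(0),3),np.round(a.max(0),3))
save(p,"top_c.png",(220,150,440,280),3.6)
save(q,"scene_c.png",(210,90,430,300),2.8)
E
```

```text
(233, 188) t [0.608 0.135] 224 [array([0.608 , 0.1393]), np.float64(0.004)] 0.06
(233, 188) q [0.608 0.135] 361 [array([0.6094, 0.1399]), np.float64(0.0041)] 0.059
(260, 175) t [0.642 0.068] 145 [array([0.644 , 0.0717]), np.float64(0.0019)] 0.059
(260, 175) q [0.642 0.068] 270 [array([0.6456, 0.072 ]), np.float64(0.002)] 0.058
(291, 185) t [ 0.619 -0.011] 148 [array([ 0.6217, -0.0079]), np.float64(0.002)] 0.06
(291, 185) q [ 0.619 -0.011] 242 [array([ 0.6231, -0.008 ]), np.float64(0.0021)] 0.058
(342, 191) t [ 0.607 -0.139] 223 [array([ 0.6065, -0.1397]), np.float64(0.0041)] 0.06
(342, 191) q [ 0.607 -0.139] 233 [array([ 0.6076, -0.1399]), np.float64(0.0041)] 0.059
(307, 226) t [ 0.517 -0.054] 220 [array([ 0.5203, -0.0534]), np.float64(0.004)] 0.06
(307, 226) q [ 0.517 -0.054] 249 [array([ 0.5217, -0.0536]), np.float64(0.0039)] 0.059
nose t 84 [0.43288378 0.04060472 0.08240103]
nose q 130 [0.43661856 0.04399067 0.0770412 ]
foot t 715 [0.4327089  0.04131861 0.0104045 ] [0.43231658 0.04176531 0.01048328]
foot q 579 [0.43984936 0.04796145 0.01066431] [0.43198859 0.04199358 0.01057818]
rim t 1965 (array([0.43931026, 0.25439769]), np.float64(0.03909780899400902))
rim q 1963 (array([0.44054723, 0.25401912]), np.float64(0.031456617981643786))
tray t 525 ((0.4604843556880951, -0.2568023204803467), (0.20035557448863983, 0.20064213871955872), 5.567215442657471)
tray q 596 ((0.46111583709716797, -0.25919273495674133), (0.20368415117263794, 0.20673882961273193), 6.022970676422119)
reader t 178 [ 0.643 -0.287  0.156] [ 0.624 -0.308  0.145] [ 0.68  -0.261  0.164]
reader q 141 [ 0.645 -0.284  0.154] [ 0.623 -0.31   0.145] [ 0.679 -0.262  0.162]
```

View pics/top_c.png

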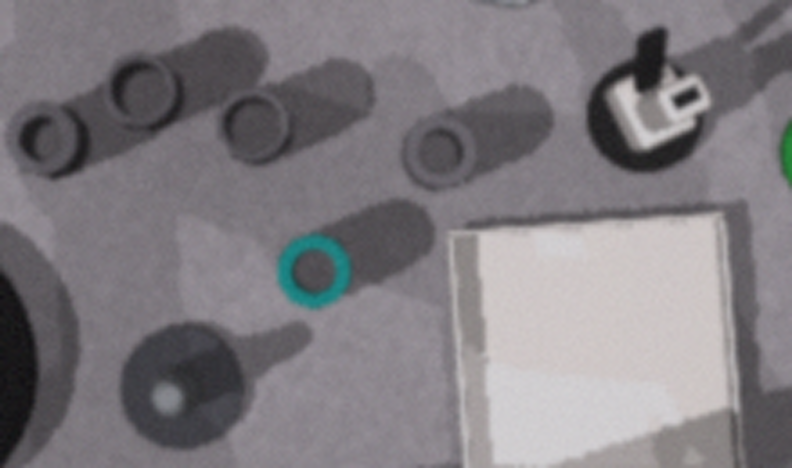

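View pics/scene_c.png

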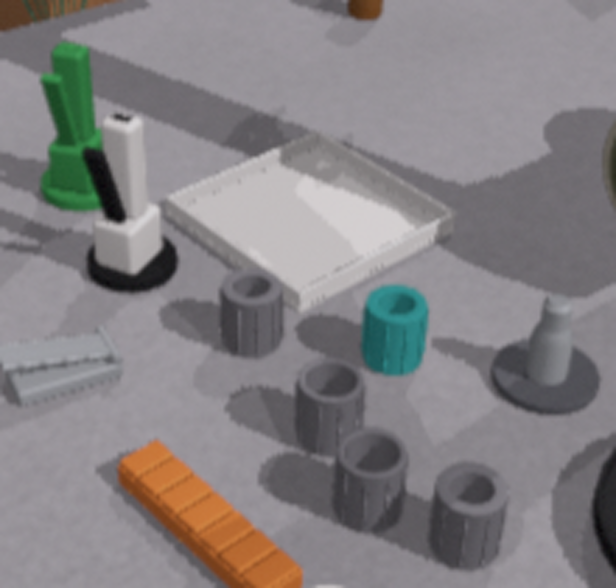

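Sleeves 1–4 from the left measure (609,139.5), (645,72), (622,-8) and (607,-140) mm. The crops confirm they're grey, and that the white reader's trigger is on its +x side. First I'll rotate the tool so the fingers close along world x.

Request:
servo_tool(deltas="0.85 0 0 0 0 0 -0.125;0.85 0 0 0 0 0 -0.125;0.85 0 0 0 0 0 -0.125;0.85 0 0 0 0 0 -0.125;0.85 0 0 0 0 0 -0.125;0.85 0 0 0 0 0 -0.125;0.85 0 0 0 0 0 -0.125;0.85 0 0 0 0 0 -0.125", newtons=40)

```text
time_s: 1.42
position: [0.1429, -0.5311, 0.2313]
tool_rot: [[0.297, 0.955, 0.0], [0.955, -0.297, 0.0], [0.0, 0.0, -1.0]]
ft_force: [0.1, -0.7, -1.3]
grip_width: 0.0729
gripper_force: 0.0
```

Request:
servo_tool(deltas="0.85 0 0 0 0 0 -0.125;0.85 0 0 0 0 0 -0.125;0.85 0 0 0 0 0 -0.06;0.85 0 0 0 0 0 0")

```text
time_s: 1.75
position: [0.1429, -0.5311, 0.2313]
tool_rot: [[-0.004, 1.0, 0.0], [1.0, 0.004, 0.0], [0.0, 0.0, -1.0]]
ft_force: [0.2, 0.4, 0.2]
grip_width: 0.0727
gripper_force: 0.0
```

Request:
servo_tool(deltas="0.85 30.5 21.2 0 0 0 0;0.85 30.5 21.2 0 0 0 0;0.85 30.5 21.2 0 0 0 0;0.85 30.5 21.2 0 0 0 0;0.85 30.5 21.2 0 0 0 0;0.85 30.5 21.2 0 0 0 0;0.85 30.5 21.2 0 0 0 0;0.85 30.5 21.2 0 0 0 0")

```text
time_s: 2.42
position: [0.3126, -0.2852, 0.2315]
tool_rot: [[0.001, 1.0, 0.0], [1.0, -0.001, -0.0], [-0.0, 0.0, -1.0]]
ft_force: [-0.4, 0.7, 0.8]
grip_width: 0.0725
gripper_force: 0.0
```

Request:
servo_tool(deltas="0.85 30.5 21.2 0 0 0 0;0.85 30.5 21.2 0 0 0 0;0.85 30.5 21.2 0 0 0 0;0.85 30.5 21.2 0 0 0 0;0.85 30.5 21.2 0 0 0 0;0.85 30.5 21.2 0 0 0 0;0.85 30.5 21.2 0 0 0 0;0.85 30.5 21.2 0 0 0 0")

```text
time_s: 3.08
position: [0.4819, -0.0405, 0.2315]
tool_rot: [[0.0, 1.0, 0.0], [1.0, -0.0, -0.0], [-0.0, 0.0, -1.0]]
ft_force: [0.8, -0.1, -0.6]
grip_width: 0.0725
gripper_force: 0.0
```

Request:
servo_tool(deltas="0.85 30.5 21.2 0 0 0 0;0.85 30.5 21.2 0 0 0 0;0.85 30.5 21.2 0 0 0 0;0.85 30.5 21.2 0 0 0 0;0.85 30.5 21.2 0 0 0 0;0.85 30.5 21.2 0 0 0 0;0.85 0 0 0 0 0 0;0.85 0 0 0 0 0 0")

```text
time_s: 3.75
position: [0.6082, 0.1422, 0.2305]
tool_rot: [[-0.002, 1.0, -0.001], [1.0, 0.002, -0.0], [-0.0, -0.001, -1.0]]
ft_force: [-0.2, -0.3, 0.0]
grip_width: 0.073
gripper_force: 0.0
```

```bash
python3 - <<'E'
from meas import *
print(env.observe()["position"],env.observe()["q"])
p=env.get_image("wrist");q=env.get_image("scene")
save(p,"w1.png")
for c in [(.609,.1395),(.645,.072),(.622,-.008)]:
    for k,a in zip("wq",pts([p,q],c,.05,.052,.07)):
        if len(a)>5: print(k,len(a),circ(a,.0225,c),np.round(a[:,2].mean(),4))
E
```

```text
[0.60824997 0.14220271 0.23045958] [ 2.31859273e+00  2.95485073e+01  6.14971239e+01 -4.69391758e-03
  8.90062949e+01  2.18432425e+00]
w 1651 (array([0.60838995, 0.1402643 ]), np.float64(0.0038560631576787983)) 0.0596
q 366 (array([0.60978618, 0.14024573]), np.float64(0.003513114821433702)) 0.059
w 1071 (array([0.64419775, 0.07303845]), np.float64(0.0018845812055314404)) 0.0587
q 265 (array([0.64582386, 0.07196358]), np.float64(0.002002131749832128)) 0.0584
w 974 (array([ 0.62195163, -0.00659632]), np.float64(0.0018097360170081782)) 0.0584
q 240 (array([ 0.62293481, -0.00777945]), np.float64(0.0021553074116523237)) 0.0583
```

View pics/w1.png

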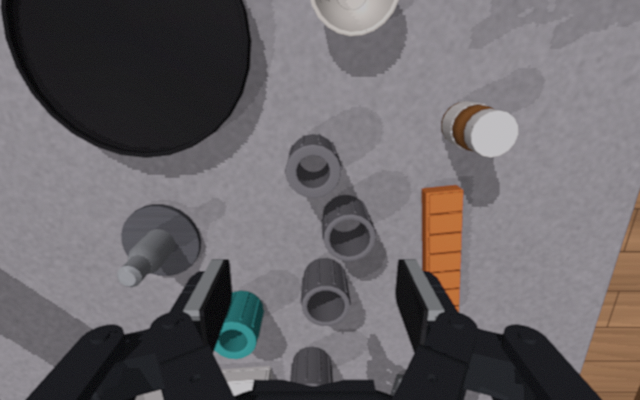

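The wrist view shows sleeve 1 at (314,165), sleeve 2 at (348,228) and sleeve 3 at (325,298), with the gauge at (150,245) and the turquoise tube at (238,325). Positions agree with the other cameras, so I'll descend on sleeve 1 and grip.

Request:
servo_tool(deltas="0.85 -2 0.8 36 0 0 0;0.85 0 0 40 0 0 0;0.85 0 0 40 0 0 0;0.85 0 0 40 0 0 0;0.85 0 0 34 0 0 0;0.85 0 0 18 0 0 0;0.85 0 0 0 0 0 0")

```text
time_s: 4.43
position: [0.6062, 0.1374, 0.0197]
tool_rot: [[0.001, 1.0, -0.008], [1.0, -0.001, -0.0], [-0.0, -0.008, -1.0]]
ft_force: [-0.5, -0.6, 0.8]
grip_width: 0.0726
gripper_force: 0.0
```

Request:
servo_tool(deltas="0.4 0 0 0 0 0 0;0.4 0 0 0 0 0 0;0.4 0 0 0 0 0 0;0.4 0 0 0 0 0 0;0.4 0 0 0 0 0 0;0.4 0 0 0 0 0 0")

```text
time_s: 4.93
position: [0.6098, 0.1386, 0.0255]
tool_rot: [[-0.002, 1.0, 0.004], [1.0, 0.002, -0.0], [-0.0, 0.004, -1.0]]
ft_force: [-0.4, -1.2, 8.0]
grip_width: 0.0516
gripper_force: 42.4
```

Request:
servo_tool(deltas="0.4 0 0 -10 0 0 0;0.4 0 0 -30 0 0 0;0.4 0 0 -35 0 0 0;0.4 0 0 -30 0 0 0;0.4 0 0 -15 0 0 0;0.4 0 0 0 0 0 0")

```text
time_s: 5.43
position: [0.6102, 0.1391, 0.1485]
tool_rot: [[-0.002, 1.0, 0.008], [1.0, 0.002, 0.0], [0.0, 0.008, -1.0]]
ft_force: [0.3, -0.7, -1.6]
grip_width: 0.0515
gripper_force: 42.1
```

```bash
python3 - <<'E'
from meas import *
o=env.observe();print(o["position"],o["grip_width"],o["gripper_force"])
t=o["position"]
p=env.get_image("wrist");q=env.get_image("scene")
save(p,"w2.png")
for k,a in zip("wq",pts([p,q],t[:2],.03,.15,.17)): print(k,len(a),a.mean(0) if len(a) else '', [round(float(v),4) for v in np.percentile(a[:,2],[2,98])] if len(a) else '')
w=cloud(p); m=(w[...,2]>.088)&(w[...,2]<.16)
d=env.spot_point("sleeve_1a",q); print([(x['uv'],round(x['conf'],2)) for x in d])
c=np.array([.4327,.0415])
for k,a in zip("wq",pts([p,q],c,.05,.078,.1)): print("nose",k,len(a),a.mean(0) if len(a) else '')
for k,a in zip("wq",pts([p,q],c,.05,.006,.015)): print("foot",k,len(a),(a.min(0)+a.max(0))/2 if len(a) else '')
E
```

```text
[0.61021649 0.13908253 0.14847129] 0.051520365295957285 42.073257341980934
w 4325 [0.61021644 0.14564763 0.16099552] [0.1506, 0.1697]
q 257 [0.61443253 0.14983989 0.16088351] [0.1508, 0.1694]
[([296.6, 211.3], 0.49)]
nose w 800 [0.43489264 0.04414723 0.08330241]
nose q 3 [0.42538266 0.04313947 0.08289496]
foot w 4661 [0.43255372 0.04114617 0.01050752]
foot q 360 [0.42965677 0.05776284 0.01040989]
```

Request:
servo_tool(deltas="0.4 -8 -15 0 0 0 0;0.4 -16.5 -29.6 0 0 0 0;0.4 -16.5 -29.6 0 0 0 0;0.4 -16.5 -29.6 0 0 0 0;0.4 -16.5 -29.6 0 0 0 0;0.4 -16.5 -29.6 0 0 0 0;0.4 -8.4 -14.4 0 0 0 0;0.4 0 0 0 0 0 0")

```text
time_s: 6.25
position: [0.428, 0.0388, 0.1423]
tool_rot: [[-0.0, 1.0, -0.005], [1.0, 0.0, 0.001], [0.001, -0.005, -1.0]]
ft_force: [0.3, -0.1, -0.4]
grip_width: 0.0514
gripper_force: 42.1
```

Request:
servo_tool(deltas="0.4 0 0 0 0 0 0;0.4 0 0 0 0 0 0")

```text
time_s: 6.42
position: [0.4319, 0.0397, 0.1428]
tool_rot: [[-0.002, 1.0, -0.001], [1.0, 0.002, 0.0], [0.0, -0.001, -1.0]]
ft_force: [0.3, 1.3, -0.8]
grip_width: 0.0513
gripper_force: 42.1
```

```bash
python3 - <<'E'
from meas import *
o=env.observe();print(o["position"],o["tool_rot"],o["ft_force"])
t=o["position"]
p=env.get_image("wrist");q=env.get_image("top")
for k,z in (("nose",.075),):
  for n,a in zip("wq",pts([p,q],(.4327,.0413),.03,z,.09)): print(k,n,len(a),a.mean(0) if len(a) else '')
for n,a in zip("wq",pts([p,q],t[:2]+[0,.002],.03,.172,.189)): print('sl',n,len(a),(a.mean(0),circ(a,.0225,t[:2])) if len(a) else '')
save(p,"w2.png")
E
```

```text
[0.43186872 0.03970483 0.14282096] [[-1.81602618e-03  9.99998066e-01 -7.55055201e-04]
 [ 9.99998307e-01  1.81624840e-03  2.93726390e-04]
 [ 2.95097190e-04 -7.54520508e-04 -9.99999672e-01]] [ 0.31408734  1.33002899 -0.77652213]
nose w 26 [0.43197538 0.05218996 0.07665173]
nose q 0 
sl w 11248 (array([0.43218148, 0.04342304, 0.17754689]), (array([0.4323218 , 0.04269408]), np.float64(0.003854256490172596)))
sl q 0
```

View pics/w2.png

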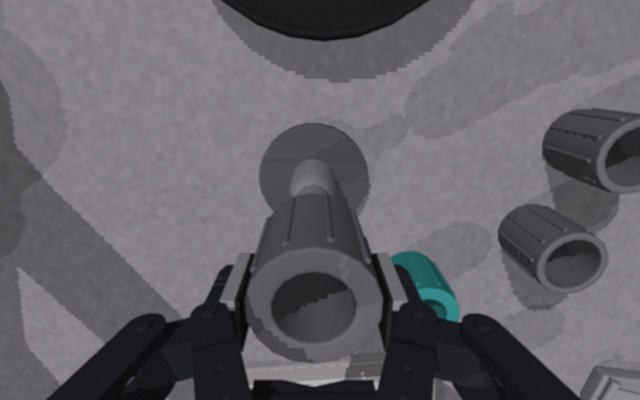

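Sleeve 1 is gripped centrally at (313,305), above the pin at (313,178). Lowering onto the gauge.

Request:
servo_tool(deltas="0.4 -0.7 0.5 12 0 0 0;0.4 0 0 14 0 0 0;0.4 0 0 14 0 0 0;0.4 0 0 10 0 0 0;0.4 0 0 6 0 0 0;0.4 0 0 2 0 0 0;0.4 0 0 0 0 0 0")

```text
time_s: 7.1
position: [0.4322, 0.0391, 0.085]
tool_rot: [[-0.002, 1.0, -0.001], [1.0, 0.002, 0.0], [0.0, -0.001, -1.0]]
ft_force: [-0.8, 0.7, -0.5]
grip_width: 0.0515
gripper_force: 42.1
```

Request:
servo_tool(deltas="0.4 0 0 2 0 0 0;0.4 0 0 2 0 0 0;0.4 0 0 2 0 0 0;0.4 0 0 1.5 0 0 0;0.4 0 0 0 0 0 0;0.4 0 0 0 0 0 0")

```text
time_s: 7.6
position: [0.4318, 0.0391, 0.0778]
tool_rot: [[-0.002, 1.0, -0.0], [1.0, 0.002, 0.0], [0.0, -0.0, -1.0]]
ft_force: [-0.8, 2.9, -1.5]
grip_width: 0.0514
gripper_force: 42.1
```

Request:
servo_tool(deltas="0.4 0 0 1.5 0 0 0;0.4 0 0 1.5 0 0 0;0.4 0 0 1 0 0 0;0.4 0 0 0 0 0 0;0.4 0 0 0 0 0 0")

```text
time_s: 8.02
position: [0.432, 0.039, 0.0761]
tool_rot: [[-0.002, 1.0, 0.001], [1.0, 0.002, -0.0], [-0.0, 0.001, -1.0]]
ft_force: [-10.4, 2.8, 34.7]
grip_width: 0.0511
gripper_force: 45.1
```

Sleeve 1 stops on the taper with about 35 N, so it's tight. I'll let go to settle it, measure, then grip it again.

Request:
servo_tool(deltas="0.4 0 0 -2 0 0 0;0.75 0 0 0 0 0 0;0.75 0 0 0 0 0 0;0.75 0 0 0 0 0 0;0.75 0 0 0 0 0 0;0.75 0 0 0 0 0 0")

```text
time_s: 8.52
position: [0.4321, 0.0388, 0.0756]
tool_rot: [[-0.002, 1.0, -0.0], [1.0, 0.002, -0.0], [-0.0, -0.0, -1.0]]
ft_force: [0.6, -0.3, 0.7]
grip_width: 0.0641
gripper_force: 0.0
```

```bash
python3 - <<'E'
from meas import *
o=env.observe();print(o["position"],o["ft_force"],o["grip_width"])
p=env.get_image("wrist");q=env.get_image("scene")
for n,a in zip("wq",pts([p,q],(.4327,.0413),.03,.1,.125)):
    if len(a):
        z=np.percentile(a[:,2],95); b=a[a[:,2]>z-.006]; 
        A=np.c_[b[:,:2]-b[:,:2].mean(0),np.ones(len(b))]; print(n,len(a),z,circ(b,.0215,b[:,:2].mean(0)),np.linalg.lstsq(A,b[:,2],rcond=None)[0])
E
```

```text
[0.43210404 0.03878888 0.07560869] [ 0.58612701 -0.30600914  0.73093651] 0.06409179716707225
w 11770 0.11296437475047244 (array([0.43277925, 0.04170826]), np.float64(0.0031901776844125806)) [-0.01066193  0.00916607  0.11155638]
q 242 0.11424690473591072 (array([0.43466322, 0.04034732]), np.float64(0.003642862163512429)) [-0.01672196  0.03175717  0.11207028]
```

Request:
servo_tool(deltas="0.4 0 0 0 0 0 0;0.4 0 0 0 0 0 0;0.4 0 0 0 0 0 0;0.4 0 0 0 0 0 0;0.4 0 0 -10 0 0 0;0.4 0 0 -25 0 0 0;0.4 0 0 -25 0 0 0;0.4 0 0 -5 0 0 0")

```text
time_s: 9.28
position: [0.4334, 0.0387, 0.1438]
tool_rot: [[-0.002, 1.0, 0.005], [1.0, 0.002, -0.001], [-0.001, 0.005, -1.0]]
ft_force: [0.2, -0.5, -0.7]
grip_width: 0.0515
gripper_force: 42.1
```

Request:
servo_tool(deltas="0.4 -17 1 0 0 0 0;0.4 -34 3 0 0 0 0;0.4 -34 3 0 0 0 0;0.4 -34 3 0 0 0 0;0.4 -34 3 0 0 0 0;0.4 -34 3 0 0 0 0;0.4 -34 3 0 0 0 0;0.4 -34 3 0 0 0 0")

```text
time_s: 9.95
position: [0.4541, -0.2177, 0.1401]
tool_rot: [[-0.002, 1.0, -0.001], [1.0, 0.002, 0.001], [0.001, -0.001, -1.0]]
ft_force: [1.7, -0.1, -0.9]
grip_width: 0.0517
gripper_force: 42.1
```

Request:
servo_tool(deltas="0.4 -34 3 0 0 0 0;0.4 -34 3 0 0 0 0;0.4 -19 0 0 0 0 0;0.4 0 0 0 0 0 0;0.4 0 0 0 0 0 0")

```text
time_s: 10.37
position: [0.4602, -0.3035, 0.1397]
tool_rot: [[-0.0, 1.0, -0.001], [1.0, 0.0, 0.001], [0.001, -0.001, -1.0]]
ft_force: [-0.2, -0.1, -0.5]
grip_width: 0.0516
gripper_force: 42.1
```

Request:
servo_tool(deltas="0.4 0 0 20 0 0 0;0.4 0 0 30 0 0 0;0.4 0 0 30 0 0 0;0.4 0 0 18 0 0 0;0.4 0 0 10 0 0 0;0.4 0 0 3 0 0 0;0.4 0 0 0 0 0 0;0.4 0 0 0 0 0 0")

```text
time_s: 11.03
position: [0.4612, -0.3029, 0.0306]
tool_rot: [[-0.003, 1.0, 0.001], [1.0, 0.003, -0.001], [-0.001, 0.001, -1.0]]
ft_force: [0.1, 0.3, -0.6]
grip_width: 0.0515
gripper_force: 42.1
```

Request:
servo_tool(deltas="0.4 0 0 1 0 0 0;0.4 0 0 1 0 0 0;0.4 0 0 0 0 0 0;0.4 0 0 0 0 0 0")

```text
time_s: 11.37
position: [0.4611, -0.3032, 0.0287]
tool_rot: [[-0.002, 1.0, 0.001], [1.0, 0.002, -0.001], [-0.001, 0.001, -1.0]]
ft_force: [0.4, 4.0, 6.6]
grip_width: 0.0516
gripper_force: 42.5
```

Request:
servo_tool(deltas="0.8 0 0 0 0 0 0;0.8 0 0 0 0 0 0;0.8 0 0 0 0 0 0;0.8 0 0 0 0 0 0;0.8 0 0 -20 0 0 0;0.8 0 0 -36 0 0 0;0.8 0 0 -36 0 0 0;0.8 0 0 -36 0 0 0")

```text
time_s: 12.03
position: [0.4604, -0.3028, 0.1572]
tool_rot: [[-0.002, 1.0, -0.001], [1.0, 0.002, 0.001], [0.001, -0.001, -1.0]]
ft_force: [0.8, -1.7, 0.2]
grip_width: 0.0681
gripper_force: 0.0
```

Request:
servo_tool(deltas="0.85 17 8 -20 0 0 0;0.85 34 16.7 -20 0 0 0;0.85 34 16.7 -20 0 0 0;0.85 34 16.7 0 0 0 0;0.85 34 16.7 0 0 0 0;0.85 34 16.7 0 0 0 0;0.85 34 16.7 0 0 0 0;0.85 34 16.7 0 0 0 0")

```text
time_s: 12.7
position: [0.5846, -0.0479, 0.2147]
tool_rot: [[-0.002, 1.0, -0.0], [1.0, 0.002, -0.0], [-0.0, -0.0, -1.0]]
ft_force: [0.2, 0.0, -0.2]
grip_width: 0.0726
gripper_force: 0.0
```

Request:
servo_tool(deltas="0.85 34 16.7 0 0 0 0;0.85 34 16.7 0 0 0 0;0.85 34 16.7 0 0 0 0;0.85 17 8.7 0 0 0 0;0.85 0 0 0 0 0 0;0.85 0 0 0 0 0 0")

```text
time_s: 13.2
position: [0.6427, 0.0701, 0.2141]
tool_rot: [[-0.004, 1.0, -0.001], [1.0, 0.004, -0.0], [-0.0, -0.001, -1.0]]
ft_force: [-1.4, -0.9, -0.2]
grip_width: 0.0727
gripper_force: 0.0
```

```bash
cat > look.py <<'E'
from meas import *
def look(S,fn=None):
    o=env.observe();print(np.round(o["position"],4),o["time_s"])
    P=[env.get_image(n) for n in ("wrist","scene","top")]
    if fn: save(P[0],fn)
    for nm,c,z in S:
        for n,a in zip("wqt",pts(P,c,.05,z+.051,z+.068)):
            if len(a)>60:
                m=a[:,:2].mean(0); x,e=circ(a,.0225,m)
                A=np.c_[a[:,:2]-m,np.ones(len(a))]
                print(nm,n,len(a),np.round(x,4),round(e,4),"tilt",np.round(np.linalg.lstsq(A,a[:,2],rcond=None)[0],3))
E
python3 - <<'E'
from look import *
look([("s2",(.645,.072),0),("s3",(.622,-.008),0),("s4",(.607,-.14),0),("placed1",(.461,-.30),.004)])
E
```

```text
[0.6427 0.0701 0.2141] 13.2
s2 w 1299 [0.6446 0.0726] 0.0019 tilt [ 0.004 -0.003  0.059]
s2 q 283 [0.6456 0.0722] 0.002 tilt [-0.004 -0.018  0.058]
s3 w 1206 [ 0.6224 -0.0068] 0.0019 tilt [ 0.    -0.006  0.058]
s3 q 256 [ 0.6232 -0.0079] 0.0021 tilt [-0.014 -0.006  0.058]
s3 t 150 [ 0.6217 -0.0079] 0.002 tilt [0.022 0.012 0.06 ]
s4 w 1334 [ 0.6072 -0.1379] 0.0035 tilt [-0.007 -0.03   0.058]
s4 q 250 [ 0.6084 -0.1393] 0.0035 tilt [-0.03  -0.042  0.058]
s4 t 223 [ 0.6063 -0.1396] 0.0035 tilt [ 0.009 -0.006  0.06 ]
placed1 q 136 [ 0.4629 -0.2983] 0.0039 tilt [-0.036 -0.002  0.063]
placed1 t 241 [ 0.4616 -0.2993] 0.0035 tilt [ 0.004 -0.021  0.064]
```

Request:
servo_tool(deltas="0.85 1.2 2.2 30 0 0 0;0.85 0 0 40 0 0 0;0.85 0 0 40 0 0 0;0.85 0 0 40 0 0 0;0.85 0 0 28 0 0 0;0.85 0 0 12 0 0 0;0.85 0 0 0 0 0 0;0.85 0 0 0 0 0 0")

```text
time_s: 14.02
position: [0.6456, 0.0699, 0.026]
tool_rot: [[-0.001, 1.0, 0.001], [1.0, 0.001, -0.0], [-0.0, 0.001, -1.0]]
ft_force: [0.3, 0.4, 0.6]
grip_width: 0.0726
gripper_force: 0.0
```

Request:
servo_tool(deltas="0.4 0 0 0 0 0 0;0.4 0 0 0 0 0 0;0.4 0 0 0 0 0 0;0.4 0 0 0 0 0 0;0.4 0 0 0 0 0 0;0.4 0 0 0 0 0 0")

```text
time_s: 14.52
position: [0.6462, 0.0704, 0.0275]
tool_rot: [[-0.002, 1.0, 0.005], [1.0, 0.002, -0.001], [-0.001, 0.005, -1.0]]
ft_force: [-0.8, -1.0, 5.4]
grip_width: 0.0513
gripper_force: 41.5
```

Request:
servo_tool(deltas="0.4 0 0 -10 0 0 0;0.4 0 0 -30 0 0 0;0.4 0 0 -35 0 0 0;0.4 0 0 -30 0 0 0;0.4 0 0 -15 0 0 0;0.4 0 0 0 0 0 0;0.4 0 0 0 0 0 0")

```text
time_s: 15.1
position: [0.6451, 0.0707, 0.1462]
tool_rot: [[-0.002, 1.0, 0.002], [1.0, 0.002, -0.0], [-0.0, 0.002, -1.0]]
ft_force: [-0.5, -0.2, -0.8]
grip_width: 0.0513
gripper_force: 42.0
```

Request:
servo_tool(deltas="0.4 -3 -18 0 0 0 0;0.4 -5 -36 0 0 0 0;0.4 -5 -36 0 0 0 0;0.4 -5 -36 0 0 0 0;0.4 -5 -36 0 0 0 0;0.4 -5 -32 0 0 0 0;0.4 -3 -18 0 0 0 0;0.4 0 0 0 0 0 0")

```text
time_s: 15.77
position: [0.4289, 0.0394, 0.1439]
tool_rot: [[-0.002, 1.0, -0.005], [1.0, 0.002, 0.001], [0.001, -0.005, -1.0]]
ft_force: [0.4, 0.0, -1.1]
grip_width: 0.0512
gripper_force: 42.1
```

Request:
servo_tool(deltas="0.4 0 0 0 0 0 0;0.4 0 0 0 0 0 0;0.4 0 0 0 0 0 0")

```text
time_s: 16.02
position: [0.4338, 0.0392, 0.1444]
tool_rot: [[-0.002, 1.0, -0.0], [1.0, 0.002, 0.0], [0.0, -0.0, -1.0]]
ft_force: [-0.3, 1.1, -1.8]
grip_width: 0.051
gripper_force: 42.1
```

```bash
python3 - <<'E'
from look import *
z=env.observe()["position"][2]-.0275
look([("held",(.4327,.0413),z),("s3",(.622,-.008),0),("s4",(.607,-.14),0)])
E
```

```text
[0.4338 0.0392 0.1444] 16.0167
held w 10199 [0.4343 0.0427] 0.0045 tilt [0.001 0.001 0.176]
held q 290 [0.4364 0.0411] 0.007 tilt [-0.023 -0.026  0.175]
s3 w 2562 [ 0.6199 -0.0074] 0.0018 tilt [ 0.01  -0.005  0.058]
s3 q 261 [ 0.6232 -0.008 ] 0.002 tilt [-0.013 -0.002  0.058]
s3 t 152 [ 0.6217 -0.008 ] 0.0021 tilt [-0.02   0.018  0.059]
s4 q 248 [ 0.6085 -0.1392] 0.0035 tilt [-0.02  -0.021  0.058]
s4 t 223 [ 0.6064 -0.1397] 0.0035 tilt [-0.009 -0.001  0.06 ]
```

Request:
servo_tool(deltas="0.4 -0.5 -1.2 12 0 0 0;0.4 0 0 16 0 0 0;0.4 0 0 16 0 0 0;0.4 0 0 12 0 0 0;0.4 0 0 6 0 0 0;0.4 0 0 4 0 0 0;0.4 0 0 4 0 0 0;0.4 0 0 0 0 0 0")

```text
time_s: 16.83
position: [0.4319, 0.0387, 0.0745]
tool_rot: [[-0.002, 1.0, -0.0], [1.0, 0.002, 0.0], [0.0, -0.0, -1.0]]
ft_force: [0.4, 1.2, 0.3]
grip_width: 0.0511
gripper_force: 42.1
```

Request:
servo_tool(deltas="0.4 0 0 4 0 0 0;0.4 0 0 5 0 0 0;0.4 0 0 5 0 0 0;0.4 0 0 5 0 0 0;0.4 0 0 5 0 0 0;0.4 0 0 0 0 0 0;0.4 0 0 0 0 0 0")

```text
time_s: 17.42
position: [0.4317, 0.0387, 0.0505]
tool_rot: [[-0.002, 1.0, -0.001], [1.0, 0.002, 0.0], [0.0, -0.001, -1.0]]
ft_force: [-0.3, 0.0, -0.7]
grip_width: 0.0512
gripper_force: 42.1
```

Request:
servo_tool(deltas="0.4 0 0 4 0 0 0;0.4 0 0 4 0 0 0;0.4 0 0 3 0 0 0;0.4 0 0 2 0 0 0;0.4 0 0 1 0 0 0;0.4 0 0 0 0 0 0;0.4 0 0 0 0 0 0")

```text
time_s: 18.0
position: [0.4317, 0.0387, 0.0375]
tool_rot: [[-0.002, 1.0, 0.0], [1.0, 0.002, -0.0], [-0.0, 0.0, -1.0]]
ft_force: [-4.2, -0.3, 14.4]
grip_width: 0.0511
gripper_force: 43.3
```

Request:
servo_tool(deltas="0.75 0 0 0 0 0 0;0.75 0 0 0 0 0 0;0.75 0 0 0 0 0 0;0.75 0 0 0 0 0 0;0.75 0 0 0 0 0 0")

```text
time_s: 18.42
position: [0.4318, 0.0387, 0.0366]
tool_rot: [[-0.002, 1.0, -0.0], [1.0, 0.002, 0.0], [0.0, -0.0, -1.0]]
ft_force: [-0.2, 0.8, -0.2]
grip_width: 0.0644
gripper_force: 0.0
```

```bash
python3 - <<'E'
from look import *
look([("held",(.4327,.0413),.01)])
E
```

```text
[0.4318 0.0387 0.0366] 18.4167
held w 11274 [0.4321 0.0406] 0.0084 tilt [-0.001 -0.029  0.069]
held q 277 [0.4326 0.0394] 0.0113 tilt [-0.018 -0.068  0.069]
```

Request:
servo_tool(deltas="0.4 0 0 0 0 0 0;0.4 0 0 0 0 0 0;0.4 0 0 0 0 0 0;0.4 0 0 0 0 0 0;0.4 0 0 -15 0 0 0;0.4 0 0 -30 0 0 0;0.4 0 0 -35 0 0 0;0.4 0 0 -28 0 0 0")

```text
time_s: 19.23
position: [0.4317, 0.0388, 0.1466]
tool_rot: [[-0.002, 1.0, 0.0], [1.0, 0.002, -0.0], [-0.0, 0.0, -1.0]]
ft_force: [1.2, 0.3, -0.3]
grip_width: 0.0511
gripper_force: 42.0
```

Request:
servo_tool(deltas="0.4 0 0 -2 0 0 0;0.4 17 1 0 0 0 0;0.4 34 1 0 0 0 0;0.4 34 1 0 0 0 0;0.4 34 1 0 0 0 0;0.4 34 1 0 0 0 0;0.4 34 1 0 0 0 0;0.4 34 1 0 0 0 0")

```text
time_s: 19.9
position: [0.4378, 0.2614, 0.146]
tool_rot: [[-0.002, 1.0, -0.001], [1.0, 0.002, -0.0], [-0.0, -0.001, -1.0]]
ft_force: [0.8, -1.3, 0.4]
grip_width: 0.0511
gripper_force: 42.0
```

Request:
servo_tool(deltas="0.4 31 1 0 0 0 0;0.4 0 0 0 0 0 0;0.4 0 0 0 0 0 0;0.4 0 0 20 0 0 0;0.4 0 0 30 0 0 0;0.4 0 0 25 0 0 0;0.4 0 0 0 0 0 0;0.4 0 0 0 0 0 0")

```text
time_s: 20.57
position: [0.439, 0.2897, 0.0713]
tool_rot: [[-0.001, 1.0, -0.002], [1.0, 0.001, -0.001], [-0.001, -0.002, -1.0]]
ft_force: [0.0, 1.0, -0.1]
grip_width: 0.0513
gripper_force: 42.1
```

Request:
servo_tool(deltas="0.4 0 0 10 0 0 0;0.4 0 0 8 0 0 0;0.4 0 0 4 0 0 0;0.4 0 0 2 0 0 0;0.4 0 0 1 0 0 0;0.4 0 0 0 0 0 0;0.4 0 0 0 0 0 0")

```text
time_s: 21.15
position: [0.4395, 0.2908, 0.0471]
tool_rot: [[-0.002, 1.0, 0.001], [1.0, 0.002, 0.0], [0.0, 0.001, -1.0]]
ft_force: [-0.2, 0.7, 0.1]
grip_width: 0.0509
gripper_force: 42.2
```

Request:
servo_tool(deltas="0.4 0 0 0.7 0 0 0;0.4 0 0 0 0 0 0;0.8 0 0 0 0 0 0;0.8 0 0 0 0 0 0;0.8 0 0 0 0 0 0;0.8 0 0 0 0 0 0;0.8 0 0 -15 0 0 0;0.8 0 0 -36 0 0 0")

```text
time_s: 21.82
position: [0.4374, 0.2899, 0.0941]
tool_rot: [[-0.002, 1.0, -0.008], [1.0, 0.002, -0.003], [-0.003, -0.008, -1.0]]
ft_force: [0.7, 0.7, -1.1]
grip_width: 0.0684
gripper_force: 0.0
```

Request:
servo_tool(deltas="0.85 0 0 -36 0 0 0;0.85 -15 9 -36 0 0 0;0.85 -30 18.3 -25 0 0 0;0.85 -30 18.3 0 0 0 0;0.85 -30 18.3 0 0 0 0;0.85 -30 18.3 0 0 0 0;0.85 -30 18.3 0 0 0 0;0.85 -30 18.3 0 0 0 0")

```text
time_s: 22.48
position: [0.5585, 0.0954, 0.1931]
tool_rot: [[-0.002, 1.0, -0.0], [1.0, 0.002, 0.0], [0.0, -0.0, -1.0]]
ft_force: [0.8, 0.2, 0.7]
grip_width: 0.0723
gripper_force: 0.0
```

Request:
servo_tool(deltas="0.85 -30 18.3 0 0 0 0;0.85 -30 18.3 0 0 0 0;0.85 -30 18.3 0 0 0 0;0.85 -15 9 0 0 0 0;0.85 0 0 0 0 0 0;0.85 0 0 0 0 0 0")

```text
time_s: 22.98
position: [0.622, -0.0085, 0.1925]
tool_rot: [[-0.001, 1.0, -0.001], [1.0, 0.001, 0.0], [0.0, -0.001, -1.0]]
ft_force: [-0.7, 1.0, 0.1]
grip_width: 0.0727
gripper_force: 0.0
```

```bash
python3 - <<'E'
from look import *
look([("s3",(.622,-.008),0),("s4",(.607,-.14),0),("placed1",(.461,-.30),.004),("placed2",(.44,.293),.02)])
E
```

```text
[ 0.622  -0.0085  0.1925] 22.9833
s3 w 737 [ 0.6658 -0.0156] 0.0019 tilt [ 0.    -0.02   0.059]
s3 q 118 [ 0.667  -0.0156] 0.0019 tilt [-0.099  0.027  0.058]
s4 w 1707 [ 0.6069 -0.1384] 0.0035 tilt [-0.002 -0.027  0.059]
s4 q 252 [ 0.6084 -0.1392] 0.0035 tilt [-0.006 -0.032  0.058]
s4 t 221 [ 0.6064 -0.1397] 0.0035 tilt [0.003 0.001 0.06 ]
placed1 t 243 [ 0.4617 -0.2992] 0.0035 tilt [ 0.021 -0.003  0.064]
placed2 q 350 [0.4418 0.2918] 0.002 tilt [-0.007 -0.004  0.078]
placed2 t 177 [0.4406 0.2916] 0.002 tilt [0.008 0.024 0.079]
```

Sleeve 3 was knocked about 45 mm away in +x. I'll re-measure it and its clearance to the organizer.

```bash
python3 - <<'E'
from look import *
look([("s3",(.667,-.0156),0)],"w3.png")
p=env.get_image("top")
a=pts([p],(.745,.02),.1,.015,.035)[0]
print(cv2.minAreaRect(a[:,:2].astype(np.float32)),a[np.abs(a[:,1]+.015)<.02][:,0].min())
E
```

```text
[ 0.6215 -0.0068  0.1933] 23.1333
s3 w 1503 [ 0.6661 -0.0156] 0.0019 tilt [ 0.005 -0.005  0.059]
s3 q 261 [ 0.6677 -0.0158] 0.0019 tilt [-0.007 -0.004  0.058]
((0.7569382190704346, 0.02415069192647934), (0.04103171080350876, 0.16588522493839264), 6.338181972503662) 0.7393935400618178
```

View pics/w3.png

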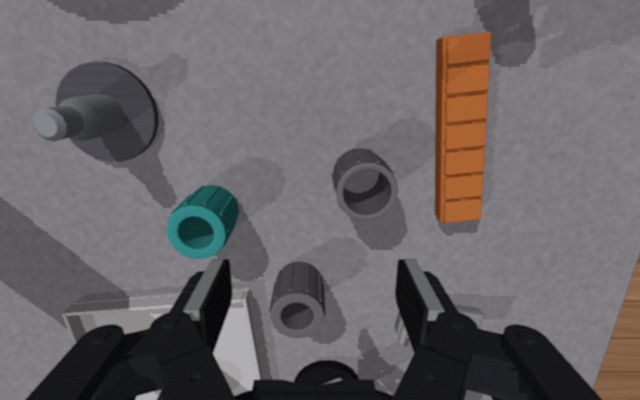

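Sleeve 3 is upright at (365,187), clear of the organizer's edge at column 440. Going to its new place.

Request:
servo_tool(deltas="0.85 -5 20 0 0 0 0;0.85 -5 25 0 0 0 0;0.85 0 0 20 0 0 0;0.85 0 0 20 0 0 0;0.85 0 0 0 0 0 0;0.85 0 0 0 0 0 0;0.85 0 0 0 0 0 0")

```text
time_s: 23.92
position: [0.6673, -0.0176, 0.1546]
tool_rot: [[-0.002, 1.0, 0.002], [1.0, 0.002, -0.0], [-0.0, 0.002, -1.0]]
ft_force: [-0.1, -0.1, 0.0]
grip_width: 0.0724
gripper_force: 0.0
```

```bash
python3 - <<'E'
from look import *
look([("s3",(.667,-.0156),0)])
E
```

```text
[ 0.6673 -0.0176  0.1546] 23.9167
s3 w 1967 [ 0.6668 -0.0156] 0.0019 tilt [ 0.001 -0.004  0.059]
s3 q 260 [ 0.6677 -0.016 ] 0.0019 tilt [-0.017 -0.016  0.058]
```

Lined up. Descend 130 mm, grip, lift.

Request:
servo_tool(deltas="0.85 0 0 25 0 0 0;0.85 0 0 40 0 0 0;0.85 0 0 35 0 0 0;0.85 0 0 20 0 0 0;0.85 0 0 8 0 0 0;0.85 0 0 0 0 0 0;0.85 0 0 0 0 0 0")

```text
time_s: 24.65
position: [0.6679, -0.018, 0.0268]
tool_rot: [[-0.002, 1.0, 0.002], [1.0, 0.002, -0.0], [-0.0, 0.002, -1.0]]
ft_force: [-0.7, -0.1, 0.5]
grip_width: 0.0725
gripper_force: 0.0
```

Request:
servo_tool(deltas="0.4 0 0 0 0 0 0;0.4 0 0 0 0 0 0;0.4 0 0 0 0 0 0;0.4 0 0 0 0 0 0;0.4 0 0 0 0 0 0;0.4 0 0 0 0 0 0")

```text
time_s: 25.15
position: [0.6681, -0.018, 0.0277]
tool_rot: [[-0.002, 1.0, 0.004], [1.0, 0.002, -0.001], [-0.001, 0.004, -1.0]]
ft_force: [-1.9, -0.5, 6.1]
grip_width: 0.0515
gripper_force: 41.3
```

Request:
servo_tool(deltas="0.4 0 0 -10 0 0 0;0.4 0 0 -30 0 0 0;0.4 0 0 -35 0 0 0;0.4 0 0 -30 0 0 0;0.4 0 0 -15 0 0 0;0.4 0 0 0 0 0 0;0.4 0 0 0 0 0 0")

```text
time_s: 25.73
position: [0.6671, -0.0178, 0.1464]
tool_rot: [[-0.002, 1.0, 0.002], [1.0, 0.002, -0.0], [-0.0, 0.002, -1.0]]
ft_force: [-0.0, -1.0, -1.3]
grip_width: 0.0515
gripper_force: 42.0
```

Request:
servo_tool(deltas="0.4 4 -17 0 0 0 0;0.4 8 -34 0 0 0 0;0.4 8 -34 0 0 0 0;0.4 8 -34 0 0 0 0;0.4 8 -34 0 0 0 0;0.4 8 -34 0 0 0 0;0.4 8 -32 0 0 0 0;0.4 4.5 -16 0 0 0 0")

```text
time_s: 26.4
position: [0.4274, 0.0394, 0.1439]
tool_rot: [[-0.002, 1.0, -0.005], [1.0, 0.002, 0.001], [0.001, -0.005, -1.0]]
ft_force: [0.3, -0.2, -0.6]
grip_width: 0.0515
gripper_force: 42.1
```

Request:
servo_tool(deltas="0.4 0 0 0 0 0 0;0.4 0 0 0 0 0 0;0.4 0 0 0 0 0 0;0.4 0 0 0 0 0 0")

```text
time_s: 26.73
position: [0.4327, 0.038, 0.1448]
tool_rot: [[-0.002, 1.0, -0.0], [1.0, 0.002, 0.0], [0.0, -0.0, -1.0]]
ft_force: [-0.0, -0.8, -0.6]
grip_width: 0.0517
gripper_force: 42.1
```

```bash
python3 - <<'E'
from look import *
z=env.observe()["position"][2]-.0277
look([("held",(.4327,.0413),z),("s4",(.607,-.14),0)])
E
```

```text
[0.4327 0.038  0.1448] 26.7333
held w 10137 [0.4332 0.0412] 0.0046 tilt [-0.003  0.001  0.176]
held q 283 [0.4358 0.0395] 0.0069 tilt [-0.018 -0.027  0.176]
s4 q 250 [ 0.6084 -0.1392] 0.0036 tilt [-0.029 -0.027  0.058]
s4 t 221 [ 0.6064 -0.1397] 0.0035 tilt [-0.011 -0.009  0.06 ]
```

Request:
servo_tool(deltas="0.4 0.6 -0.8 12 0 0 0;0.4 0 0 16 0 0 0;0.4 0 0 16 0 0 0;0.4 0 0 12 0 0 0;0.4 0 0 6 0 0 0;0.4 0 0 4 0 0 0;0.4 0 0 4 0 0 0;0.4 0 0 0 0 0 0")

```text
time_s: 27.55
position: [0.4312, 0.0388, 0.075]
tool_rot: [[-0.002, 1.0, -0.0], [1.0, 0.002, 0.0], [0.0, -0.0, -1.0]]
ft_force: [-0.0, -0.9, -0.3]
grip_width: 0.0513
gripper_force: 42.1
```

Request:
servo_tool(deltas="0.4 0 0 4 0 0 0;0.4 0 0 5 0 0 0;0.4 0 0 5 0 0 0;0.4 0 0 5 0 0 0;0.4 0 0 5 0 0 0;0.4 0 0 0 0 0 0;0.4 0 0 0 0 0 0")

```text
time_s: 28.13
position: [0.431, 0.0389, 0.0509]
tool_rot: [[-0.002, 1.0, -0.001], [1.0, 0.002, 0.0], [0.0, -0.001, -1.0]]
ft_force: [0.3, 0.0, -1.3]
grip_width: 0.0517
gripper_force: 42.1
```

Request:
servo_tool(deltas="0.4 0 0 4 0 0 0;0.4 0 0 4 0 0 0;0.4 0 0 3 0 0 0;0.4 0 0 2 0 0 0;0.4 0 0 1 0 0 0;0.4 0 0 0 0 0 0;0.4 0 0 0 0 0 0")

```text
time_s: 28.72
position: [0.431, 0.0389, 0.0377]
tool_rot: [[-0.002, 1.0, 0.0], [1.0, 0.002, -0.0], [-0.0, 0.0, -1.0]]
ft_force: [-3.1, 0.3, 10.0]
grip_width: 0.0517
gripper_force: 42.9
```

Request:
servo_tool(deltas="0.75 0 0 0 0 0 0;0.75 0 0 0 0 0 0;0.75 0 0 0 0 0 0;0.75 0 0 0 0 0 0;0.75 0 0 0 0 0 0")

```text
time_s: 29.13
position: [0.4311, 0.0388, 0.0371]
tool_rot: [[-0.002, 1.0, -0.0], [1.0, 0.002, 0.0], [0.0, -0.0, -1.0]]
ft_force: [0.1, -0.7, 0.5]
grip_width: 0.0644
gripper_force: 0.0
```

```bash
python3 - <<'E'
from look import *
look([("held",(.4327,.0413),.01)])
E
```

```text
[0.4311 0.0388 0.0371] 29.1333
held w 11210 [0.4314 0.0406] 0.0084 tilt [ 0.    -0.031  0.069]
held q 285 [0.4315 0.0398] 0.0114 tilt [-0.017 -0.063  0.069]
```

Request:
servo_tool(deltas="0.4 0 0 0 0 0 0;0.4 0 0 0 0 0 0;0.4 0 0 0 0 0 0;0.4 0 0 0 0 0 0;0.4 0 0 -15 0 0 0;0.4 0 0 -30 0 0 0;0.4 0 0 -35 0 0 0;0.4 0 0 -28 0 0 0")

```text
time_s: 29.95
position: [0.431, 0.0389, 0.1471]
tool_rot: [[-0.002, 1.0, 0.0], [1.0, 0.002, -0.0], [-0.0, 0.0, -1.0]]
ft_force: [1.9, -0.6, -0.5]
grip_width: 0.0518
gripper_force: 42.0
```

Request:
servo_tool(deltas="0.4 17 1 0 0 0 0;0.4 34 2 0 0 0 0;0.4 34 2 0 0 0 0;0.4 34 2 0 0 0 0;0.4 34 2 0 0 0 0;0.4 17 0 0 0 0 0;0.4 0 0 0 0 0 0;0.4 0 0 0 0 0 0")

```text
time_s: 30.62
position: [0.4394, 0.2093, 0.1449]
tool_rot: [[-0.004, 1.0, -0.001], [1.0, 0.004, -0.0], [-0.0, -0.001, -1.0]]
ft_force: [-0.1, -0.8, -1.1]
grip_width: 0.0513
gripper_force: 42.1
```

Request:
servo_tool(deltas="0.4 0 0 20 0 0 0;0.4 0 0 30 0 0 0;0.4 0 0 25 0 0 0;0.4 0 0 13 0 0 0;0.4 0 0 6 0 0 0;0.4 0 0 3 0 0 0;0.4 0 0 0 0 0 0;0.4 0 0 0 0 0 0")

```text
time_s: 31.28
position: [0.4403, 0.2086, 0.049]
tool_rot: [[-0.001, 1.0, 0.001], [1.0, 0.001, 0.0], [0.0, 0.001, -1.0]]
ft_force: [-0.0, -0.1, -0.5]
grip_width: 0.0512
gripper_force: 42.1
```

Request:
servo_tool(deltas="0.4 0 0 1.7 0 0 0;0.4 0 0 0 0 0 0;0.4 0 0 0 0 0 0;0.8 0 0 0 0 0 0;0.8 0 0 0 0 0 0;0.8 0 0 0 0 0 0;0.8 0 0 0 0 0 0;0.8 0 0 -20 0 0 0")

```text
time_s: 31.95
position: [0.4382, 0.2085, 0.0642]
tool_rot: [[-0.002, 1.0, -0.006], [1.0, 0.002, -0.001], [-0.001, -0.006, -1.0]]
ft_force: [-1.9, -0.6, 0.7]
grip_width: 0.0681
gripper_force: 0.0
```

Request:
servo_tool(deltas="0.85 0 0 -36 0 0 0;0.85 0 0 -36 0 0 0;0.85 -16 7.6 -36 0 0 0;0.85 -32 15.2 -20 0 0 0;0.85 -32 15.2 0 0 0 0;0.85 -32 15.2 0 0 0 0;0.85 -32 15.2 0 0 0 0;0.85 -32 15.2 0 0 0 0")

```text
time_s: 32.62
position: [0.5241, 0.0314, 0.1946]
tool_rot: [[-0.002, 1.0, 0.0], [1.0, 0.002, 0.0], [0.0, 0.0, -1.0]]
ft_force: [0.4, -0.2, 0.2]
grip_width: 0.0725
gripper_force: 0.0
```

Request:
servo_tool(deltas="0.85 -32 15.2 0 0 0 0;0.85 -32 15.2 0 0 0 0;0.85 -32 15.2 0 0 0 0;0.85 -32 15.2 0 0 0 0;0.85 -32 15.2 0 0 0 0;0.85 -15 7.6 0 0 0 0;0.85 0 0 0 0 0 0;0.85 0 0 0 0 0 0")

```text
time_s: 33.28
position: [0.6075, -0.1423, 0.1938]
tool_rot: [[-0.001, 1.0, -0.001], [1.0, 0.001, 0.001], [0.001, -0.001, -1.0]]
ft_force: [-0.5, -0.2, 0.0]
grip_width: 0.0729
gripper_force: 0.0
```

```bash
python3 - <<'E'
from look import *
look([("s4",(.607,-.14),0),("placed1",(.461,-.30),.004),("placed2",(.44,.293),.02),("placed3",(.44,.212),.02)])
E
```

```text
[ 0.6075 -0.1423  0.1938] 33.2833
s4 w 2120 [ 0.6068 -0.1398] 0.0036 tilt [ 0.002 -0.008  0.059]
s4 q 254 [ 0.6085 -0.1393] 0.0036 tilt [-0.011 -0.022  0.058]
placed1 w 239 [ 0.4626 -0.2982] 0.0021 tilt [ 0.114 -0.48   0.062]
placed1 q 185 [ 0.4638 -0.2994] 0.0038 tilt [-0.013 -0.016  0.062]
placed1 t 238 [ 0.4616 -0.2994] 0.0035 tilt [0.004 0.002 0.064]
placed2 q 355 [0.4418 0.2918] 0.002 tilt [-0.004  0.006  0.078]
placed2 t 179 [0.4405 0.2915] 0.002 tilt [0.009 0.005 0.079]
placed3 q 295 [0.4426 0.2097] 0.002 tilt [-0.022 -0.018  0.078]
placed3 t 176 [0.4417 0.2098] 0.0021 tilt [-0.005 -0.009  0.079]
```

All placed sleeves are good. Gripping sleeve 4.

Request:
servo_tool(deltas="0.85 0.3 0 26 0 0 0;0.85 0 0 40 0 0 0;0.85 0 0 40 0 0 0;0.85 0 0 35 0 0 0;0.85 0 0 18 0 0 0;0.85 0 0 8 0 0 0;0.85 0 0 0 0 0 0;0.85 0 0 0 0 0 0")

```text
time_s: 34.1
position: [0.6083, -0.1412, 0.0288]
tool_rot: [[-0.003, 1.0, 0.002], [1.0, 0.003, -0.001], [-0.001, 0.002, -1.0]]
ft_force: [-0.1, 0.1, 0.1]
grip_width: 0.0725
gripper_force: 0.0
```

Request:
servo_tool(deltas="0.4 0 0 0 0 0 0;0.4 0 0 0 0 0 0;0.4 0 0 0 0 0 0;0.4 0 0 0 0 0 0;0.4 0 0 0 0 0 0;0.4 0 0 0 0 0 0")

```text
time_s: 34.6
position: [0.6085, -0.1417, 0.0297]
tool_rot: [[-0.002, 1.0, 0.003], [1.0, 0.002, -0.001], [-0.001, 0.003, -1.0]]
ft_force: [-1.3, 1.3, 6.1]
grip_width: 0.0514
gripper_force: 41.4
```

Request:
servo_tool(deltas="0.4 0 0 -10 0 0 0;0.4 0 0 -30 0 0 0;0.4 0 0 -35 0 0 0;0.4 0 0 -30 0 0 0;0.4 0 0 -15 0 0 0;0.4 0 0 0 0 0 0;0.4 0 0 0 0 0 0")

```text
time_s: 35.18
position: [0.6077, -0.1415, 0.1486]
tool_rot: [[-0.002, 1.0, 0.002], [1.0, 0.002, -0.001], [-0.001, 0.002, -1.0]]
ft_force: [-0.2, -0.3, -0.7]
grip_width: 0.0513
gripper_force: 42.1
```

Request:
servo_tool(deltas="0.4 12 -12 0 0 0 0;0.4 26 -25 0 0 0 0;0.4 26 -25 0 0 0 0;0.4 26 -25 0 0 0 0;0.4 26 -25 0 0 0 0;0.4 26 -25 0 0 0 0;0.4 26 -25 0 0 0 0;0.4 12.5 -13.5 0 0 0 0")

```text
time_s: 35.85
position: [0.428, 0.041, 0.1463]
tool_rot: [[-0.003, 1.0, -0.004], [1.0, 0.003, 0.001], [0.001, -0.004, -1.0]]
ft_force: [-0.6, 0.4, -0.6]
grip_width: 0.0515
gripper_force: 42.1
```

Request:
servo_tool(deltas="0.4 0 0 0 0 0 0;0.4 0 0 0 0 0 0;0.4 0 0 0 0 0 0;0.4 0 0 0 0 0 0")

```text
time_s: 36.18
position: [0.4324, 0.038, 0.1471]
tool_rot: [[-0.001, 1.0, -0.0], [1.0, 0.001, 0.0], [0.0, -0.0, -1.0]]
ft_force: [0.3, 0.5, -0.9]
grip_width: 0.0512
gripper_force: 42.1
```

```bash
python3 - <<'E'
from look import *
z=env.observe()["position"][2]-.0297
look([("held",(.4327,.0413),z)])
E
```

```text
[0.4324 0.038  0.1471] 36.1833
held w 12239 [0.4329 0.0412] 0.0051 tilt [ 0.001 -0.014  0.176]
held q 328 [0.4372 0.0385] 0.0069 tilt [-0.028 -0.032  0.176]
```

Request:
servo_tool(deltas="0.4 0.6 0 12 0 0 0;0.4 0 0 14 0 0 0;0.4 0 0 14 0 0 0;0.4 0 0 10 0 0 0;0.4 0 0 7 0 0 0;0.4 0 0 4 0 0 0;0.4 0 0 0 0 0 0;0.4 0 0 0 0 0 0")

```text
time_s: 37.0
position: [0.4321, 0.0391, 0.0867]
tool_rot: [[-0.002, 1.0, 0.0], [1.0, 0.002, -0.0], [-0.0, 0.0, -1.0]]
ft_force: [0.6, -0.1, 0.4]
grip_width: 0.0515
gripper_force: 42.1
```

Request:
servo_tool(deltas="0.4 0 0 2 0 0 0;0.4 0 0 2 0 0 0;0.4 0 0 1 0 0 0;0.4 0 0 1 0 0 0;0.4 0 0 0 0 0 0;0.4 0 0 0 0 0 0")

```text
time_s: 37.5
position: [0.4317, 0.0395, 0.081]
tool_rot: [[-0.002, 1.0, 0.0], [1.0, 0.002, 0.0], [0.0, 0.0, -1.0]]
ft_force: [-2.2, 2.5, 8.6]
grip_width: 0.0514
gripper_force: 42.8
```

Request:
servo_tool(deltas="0.4 0 0 1.5 0 0 0;0.4 0 0 0 0 0 0;0.4 0 0 0 0 0 0;0.4 0 0 -1.5 0 0 0;0.75 0 0 0 0 0 0;0.75 0 0 0 0 0 0;0.75 0 0 0 0 0 0;0.75 0 0 0 0 0 0")

```text
time_s: 38.17
position: [0.4319, 0.0391, 0.0803]
tool_rot: [[-0.002, 1.0, -0.0], [1.0, 0.002, -0.0], [-0.0, -0.0, -1.0]]
ft_force: [0.3, 0.4, -0.8]
grip_width: 0.0645
gripper_force: 0.0
```

```bash
python3 - <<'E'
from look import *
look([("held",(.4327,.0413),.053)])
E
```

```text
[0.4319 0.0391 0.0803] 38.1667
held w 12764 [0.4325 0.0419] 0.0075 tilt [-0.002  0.006  0.111]
held q 315 [0.4359 0.0399] 0.0102 tilt [-0.005 -0.008  0.111]
```

Request:
servo_tool(deltas="0.4 0 0 0 0 0 0;0.4 0 0 0 0 0 0;0.4 0 0 0 0 0 0;0.4 0 0 0 0 0 0;0.4 0 0 -10 0 0 0;0.4 0 0 -25 0 0 0;0.4 0 0 -25 0 0 0;0.4 0 0 -5 0 0 0")

```text
time_s: 38.98
position: [0.4331, 0.039, 0.1484]
tool_rot: [[-0.002, 1.0, 0.005], [1.0, 0.002, -0.001], [-0.001, 0.005, -1.0]]
ft_force: [0.7, -0.2, 0.9]
grip_width: 0.0515
gripper_force: 42.1
```

Request:
servo_tool(deltas="0.4 -17 2 0 0 0 0;0.4 -34 4 0 0 0 0;0.4 -34 4 0 0 0 0;0.4 -34 4 0 0 0 0;0.4 -34 4 0 0 0 0;0.4 -34 4 0 0 0 0;0.4 -34 4 0 0 0 0;0.4 -34 2 0 0 0 0")

```text
time_s: 39.65
position: [0.4601, -0.2174, 0.1447]
tool_rot: [[-0.002, 1.0, -0.001], [1.0, 0.002, 0.001], [0.001, -0.001, -1.0]]
ft_force: [0.2, 0.8, -0.2]
grip_width: 0.0513
gripper_force: 42.1
```

Request:
servo_tool(deltas="0.4 -2 0 0 0 0 0;0.4 0 0 0 0 0 0;0.4 0 0 20 0 0 0;0.4 0 0 30 0 0 0;0.4 0 0 30 0 0 0;0.4 0 0 18 0 0 0;0.4 0 0 10 0 0 0;0.4 0 0 0 0 0 0")

```text
time_s: 40.32
position: [0.4591, -0.2156, 0.0352]
tool_rot: [[-0.003, 1.0, -0.004], [1.0, 0.003, 0.003], [0.004, -0.004, -1.0]]
ft_force: [-0.9, -0.1, -0.1]
grip_width: 0.0514
gripper_force: 42.1
```

Request:
servo_tool(deltas="0.4 0 0 0 0 0 0;0.4 0 0 0 0 0 0;0.4 0 0 0 0 0 0")

```text
time_s: 40.57
position: [0.4607, -0.2176, 0.0384]
tool_rot: [[-0.002, 1.0, 0.001], [1.0, 0.002, -0.001], [-0.001, 0.001, -1.0]]
ft_force: [-0.7, 0.3, -0.5]
grip_width: 0.0513
gripper_force: 42.1
```

Request:
servo_tool(deltas="0.4 0 0 3 0 0 0;0.4 0 0 3 0 0 0;0.4 0 0 1 0 0 0;0.4 0 0 0.5 0 0 0;0.4 0 0 0 0 0 0;0.4 0 0 0 0 0 0")

```text
time_s: 41.07
position: [0.4605, -0.2172, 0.0327]
tool_rot: [[-0.002, 1.0, 0.002], [1.0, 0.002, -0.001], [-0.001, 0.002, -1.0]]
ft_force: [-5.9, 9.1, 31.9]
grip_width: 0.0515
gripper_force: 44.9
```

Request:
servo_tool(deltas="0.8 0 0 0 0 0 0;0.8 0 0 0 0 0 0;0.8 0 0 0 0 0 0;0.8 0 0 0 0 0 0;0.8 0 0 -15 0 0 0;0.8 0 0 -36 0 0 0;0.8 0 0 -40 0 0 0;0.8 0 0 -40 0 0 0")

```text
time_s: 41.73
position: [0.4599, -0.2174, 0.1621]
tool_rot: [[-0.002, 1.0, -0.002], [1.0, 0.002, 0.001], [0.001, -0.002, -1.0]]
ft_force: [0.8, -1.2, 0.3]
grip_width: 0.0682
gripper_force: 0.0
```

Request:
servo_tool(deltas="1 0 0 -40 0 0 0;1 0 0 -40 0 0 0;1 0 0 -20 0 0 0;1 0 0 0 0 0 0;1 0 0 0 0 0 0")

```text
time_s: 42.15
position: [0.4604, -0.2178, 0.2613]
tool_rot: [[-0.002, 1.0, 0.001], [1.0, 0.002, -0.001], [-0.001, 0.001, -1.0]]
ft_force: [-0.0, 0.0, 0.1]
grip_width: 0.0852
gripper_force: 0.0
```

```bash
python3 - <<'E'
from look import *
look([("placed1",(.461,-.30),.004),("placed4",(.461,-.215),.004),("placed2",(.44,.293),.02),("placed3",(.44,.212),.02)])
P={n:env.get_image(n) for n in("top","scene","wrist")}
for n,p in P.items():
    w=cloud(p)
    near=(np.hypot(w[...,0]-.64,w[...,1]+.287)<.07)&(w[...,2]<.175)
    g=p["img"].astype(int); v=g.max(-1)
    a=w[near&(w[...,2]>.153)&(v>90)]
    for z0,z1 in((.145,.152),(.125,.135),(.09,.11)):
        b=w[near&(w[...,2]>z0)&(w[...,2]<z1)&(v<70)]
        if len(b)>5: print(n,"dark",z0,len(b),np.round(np.median(b,0),4),np.round(b.min(0),3),np.round(b.max(0),3))
    if len(a)>5: print(n,"top",len(a),np.round(np.median(a,0),4),cv2.minAreaRect(a[:,:2].astype(np.float32)))
    f=w[(np.hypot(w[...,0]-.635,w[...,1]+.287)<.06)&(w[...,2]>.004)&(w[...,2]<.02)]
    if len(f): print(n,"foot",len(f),(f.min(0)+f.max(0))/2,f.max(0)-f.min(0))
    for k in("reader","reader_grip"): print(n,k,[(np.round(onz(p,d["uv"],0 if k=="reader" else .13),3),round(d["conf"],2)) for d in env.spot_point(k,p)])
save(P["top"],"top2.png",(360,140,480,230),6)
E
```

```text
[ 0.4604 -0.2178  0.2613] 42.15
placed1 w 1283 [ 0.4614 -0.2993] 0.0036 tilt [-0.003 -0.018  0.063]
placed1 q 183 [ 0.4634 -0.2997] 0.0038 tilt [-0.012 -0.034  0.062]
placed4 w 1453 [ 0.4613 -0.2153] 0.0036 tilt [-0.003 -0.009  0.064]
placed4 q 202 [ 0.4631 -0.2149] 0.0034 tilt [-0.028 -0.03   0.062]
placed4 t 72 [ 0.4609 -0.2153] 0.0029 tilt [-0.022  0.027  0.064]
placed2 q 351 [0.4417 0.2918] 0.0019 tilt [-0.007 -0.009  0.078]
placed2 t 183 [0.4407 0.2915] 0.0021 tilt [-0.009  0.013  0.079]
placed3 q 303 [0.4427 0.2099] 0.002 tilt [-0.009 -0.015  0.078]
placed3 t 175 [0.4415 0.2099] 0.002 tilt [-0.003 -0.01   0.079]
top dark 0.145 26 [ 0.6759 -0.2684  0.1499] [ 0.67  -0.278  0.145] [ 0.682 -0.262  0.152]
top dark 0.125 12 [ 0.6681 -0.2703  0.1314] [ 0.666 -0.28   0.125] [ 0.673 -0.265  0.134]
top dark 0.09 26 [ 0.6607 -0.275   0.1017] [ 0.655 -0.286  0.091] [ 0.667 -0.266  0.109]
top top 119 [ 0.6396 -0.2895  0.1575] ((0.6391790509223938, -0.2905783951282501), (0.024815045297145844, 0.03116174414753914), 28.041784286499023)
top foot 390 [ 0.6363619  -0.287654    0.01194201] [0.1141
[... 899 characters left out ...]
28, -0.41 ,  0.13 ]), 0.71)]
wrist dark 0.145 325 [ 0.6753 -0.27    0.15  ] [ 0.669 -0.281  0.145] [ 0.684 -0.261  0.152]
wrist dark 0.125 233 [ 0.6684 -0.2713  0.1302] [ 0.664 -0.284  0.125] [ 0.675 -0.263  0.135]
wrist dark 0.09 347 [ 0.6603 -0.2755  0.1001] [ 0.653 -0.289  0.09 ] [ 0.667 -0.267  0.11 ]
wrist top 824 [ 0.6345 -0.2877  0.1573] ((0.6383359432220459, -0.2905995845794678), (0.025778215378522873, 0.03096895106136799), 28.443126678466797)
wrist foot 1762 [ 0.63735236 -0.29154744  0.01199248] [0.08071609 0.08342889 0.01590424]
wrist reader [(array([ 0.637, -0.294,  0.   ]), 0.79), (array([ 0.616, -0.436,  0.   ]), 0.58)]
wrist reader_grip [(array([ 0.644, -0.286,  0.13 ]), 0.96)]
```

View pics/top2.png

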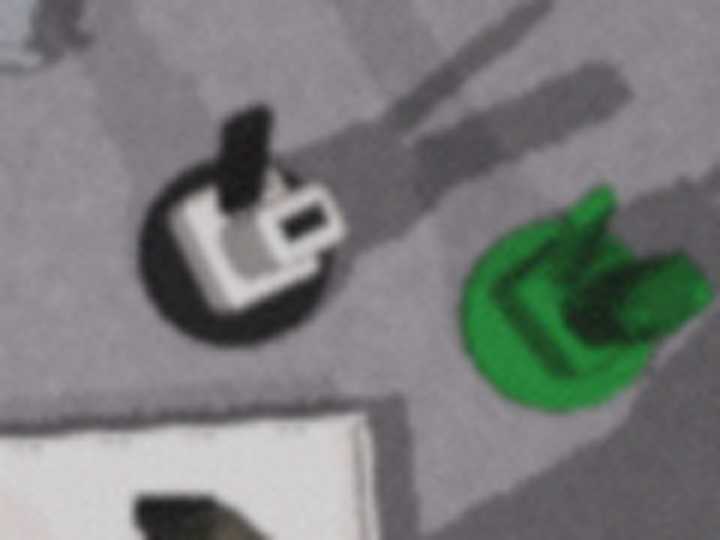

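The crop shows the white reader's grip top at (305,220) and its black trigger at (245,155), with the green look-alike well to the right. All four sleeves stand flat in place. Grip axis is (0.639,-0.2905), trigger direction about 28°. I'll move above it and turn.

Request:
servo_tool(deltas="1 -7 19 0 0 0 0;1 -12 34 0 0 0 0;1 -12 34 0 0 0 0;1 -12 34 0 0 0 0;1 -12 34 0 0 0 0;1 -12 34 0 0 0 0;1 0 0 0 0 0 0;1 0 0 0 0 0 0")

```text
time_s: 43.42
position: [0.6505, -0.2847, 0.2585]
tool_rot: [[-0.002, 1.0, -0.002], [1.0, 0.002, 0.001], [0.001, -0.002, -1.0]]
ft_force: [0.2, -0.4, 0.2]
grip_width: 0.0855
gripper_force: 0.0
```

Request:
servo_tool(deltas="1 0 0 0 0 0 -0.122;1 0 0 0 0 0 -0.122;1 0 0 0 0 0 -0.122;1 0 0 0 0 0 -0.122;1 0 0 0 0 0 0;1 0 0 0 0 0 0;1 0 0 0 0 0 0")

```text
time_s: 44.0
position: [0.649, -0.2842, 0.2616]
tool_rot: [[-0.467, 0.884, 0.0], [0.884, 0.467, -0.0], [-0.0, 0.0, -1.0]]
ft_force: [-0.6, 0.8, -0.6]
grip_width: 0.0853
gripper_force: 0.0
```

```bash
python3 - <<'E'
from look import *
o=env.observe();R=o["tool_rot"];t=o["position"];print(t,np.degrees(np.arctan2(R[1,1],R[0,1])))
for n in("wrist","top"):
    p=env.get_image(n); w=cloud(p); v=p["img"].max(-1)
    a=w[(np.hypot(w[...,0]-.64,w[...,1]+.29)<.03)&(w[...,2]<.165)&(w[...,2]>.153)&(v>90)]
    if len(a)>20:
        r=cv2.minAreaRect(a[:,:2].astype(np.float32)); print(n,r)
        for s in(0,12,): 
            an=np.radians(28); g=np.array([*r[0],t[2]])+s/1000*np.array([np.cos(an),np.sin(an),0]); print(s,"tool delta mm",np.round(R.T@(g-t)*1000,1))
    if n=="wrist": save(p,"w4.png")
E
```

```text
[ 0.64895332 -0.28416537  0.26161675] 27.862566290442352
wrist ((0.6387574672698975, -0.2909676730632782), (0.025508137419819832, 0.030479436740279198), 27.869733810424805)
0 tool delta mm [ -1.2 -12.2  -0. ]
12 tool delta mm [-1.2 -0.2  0. ]
top ((0.6390003561973572, -0.29025891423225403), (0.0248304083943367, 0.03205375745892525), 28.036174774169922)
0 tool delta mm [ -0.7 -11.6  -0. ]
12 tool delta mm [-0.7  0.4  0. ]
```

View pics/w4.png

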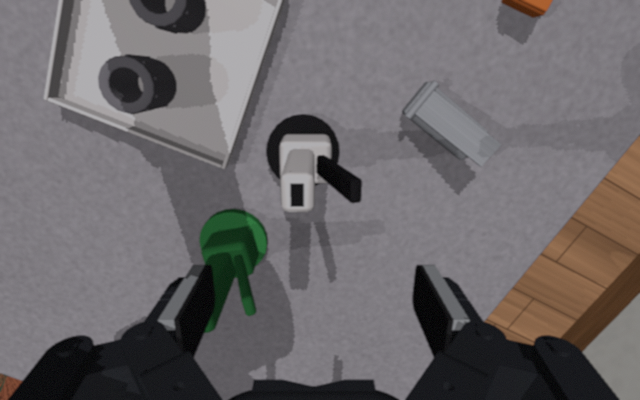

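The wrist view shows the white reader's grip top at (297,195), lined up with the tool, its trigger at (345,182) to the right, and the green reader off to the side. Descending.

Request:
servo_tool(deltas="1 -1 0.5 20 0 0 0;1 0 0 30 0 0 0;1 0 0 30 0 0 0;1 0 0 25 0 0 0;1 0 0 20 0 0 0;1 0 0 15 0 0 0;1 0 0 10 0 0 0;1 0 0 0 0 0 0", newtons=30)

```text
time_s: 44.77
position: [0.6496, -0.2845, 0.1087]
tool_rot: [[-0.47, 0.883, -0.003], [0.883, 0.47, 0.002], [0.003, -0.002, -1.0]]
ft_force: [-0.1, -0.3, 0.1]
grip_width: 0.0856
gripper_force: 0.0
```

Request:
servo_tool(deltas="0.78 0 0 0 0 0 0;0.78 0 0 0 0 0 0;0.78 0 0 0 0 0 0;0.78 0 0 0 0 0 0")

```text
time_s: 45.1
position: [0.6512, -0.285, 0.1126]
tool_rot: [[-0.471, 0.882, 0.003], [0.882, 0.471, -0.001], [-0.003, 0.002, -1.0]]
ft_force: [3.7, 1.1, 2.0]
grip_width: 0.0667
gripper_force: 1.5
```

Request:
servo_tool(deltas="0.78 0 -4 0 0 0 0;0.78 0 -4 0 0 0 0;0.78 0 -4 0 0 0 0;0.78 0 0 0 0 0 0;0.78 0 0 0 0 0 0")

```text
time_s: 45.52
position: [0.6398, -0.2908, 0.1114]
tool_rot: [[-0.47, 0.883, 0.001], [0.883, 0.47, -0.0], [-0.0, 0.001, -1.0]]
ft_force: [4.1, 2.6, 3.8]
grip_width: 0.0668
gripper_force: 2.5
```

The trigger is pressing back gently. Squeezing fully.

Request:
servo_tool(deltas="0.6 0 0 0 0 0 0;0.5 0 0 0 0 0 0;0.3 0 0 0 0 0 0;0.3 0 0 0 0 0 0;0.3 0 0 0 0 0 0;0.3 0 0 0 0 0 0;0.3 0 0 0 0 0 0;0.3 0 0 0 0 0 0", newtons=30)

```text
time_s: 46.18
position: [0.6432, -0.2889, 0.1125]
tool_rot: [[-0.472, 0.882, 0.009], [0.882, 0.472, 0.001], [-0.004, 0.008, -1.0]]
ft_force: [17.2, 8.0, 6.6]
grip_width: 0.0355
gripper_force: 33.5
```

Request:
servo_tool(deltas="0.3 0 0 0 0 0 0;0.3 0 0 0 0 0 0;0.3 0 0 0 0 0 0;0.3 0 0 0 0 0 0")

```text
time_s: 46.52
position: [0.6432, -0.2889, 0.1125]
tool_rot: [[-0.472, 0.882, 0.009], [0.882, 0.472, 0.001], [-0.004, 0.008, -1.0]]
ft_force: [17.8, 9.2, 7.3]
grip_width: 0.0356
gripper_force: 33.5
```

```bash
python3 - <<'E'
from look import *
o=env.observe(); print(o["position"])
p=env.get_image("scene"); save(p,"s5.png",(190,80,330,220),4)
E
```

```text
[ 0.64316571 -0.28892112  0.11248868]
```

View pics/s5.png

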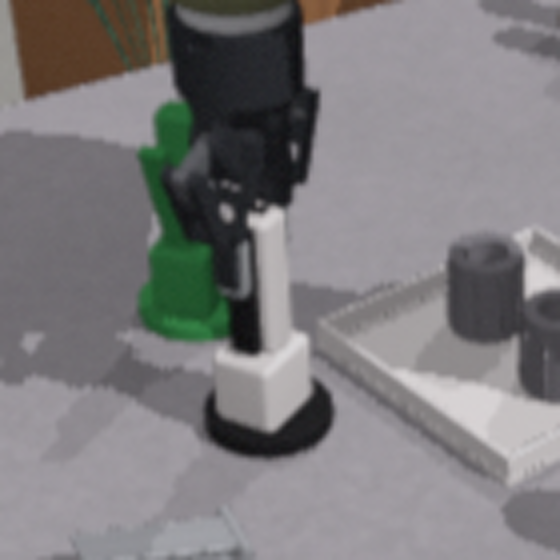

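The crop shows the trigger at (245,300) lying flat along the grip, with the pads 35.6 mm apart (36 expected): fully squeezed. I'll let it spring back, centre the open fingers and go straight up.

Request:
servo_tool(deltas="0.7 0 2 0 0 0 0;0.8 0 2 0 0 0 0;1 0 4 0 0 0 0;1 0 4 0 0 0 0;1 0 0 0 0 0 0;1 0 0 0 0 0 0;1 0 0 0 0 0 0;1 0 0 0 0 0 0")

```text
time_s: 47.23
position: [0.6501, -0.2853, 0.1111]
tool_rot: [[-0.47, 0.883, -0.0], [0.883, 0.47, -0.0], [-0.0, -0.0, -1.0]]
ft_force: [-0.3, -0.3, 0.2]
grip_width: 0.0852
gripper_force: 0.0
```

Request:
servo_tool(deltas="1 0 0 -15 0 0 0;1 0 0 -30 0 0 0;1 0 0 -35 0 0 0;1 0 0 -35 0 0 0;1 0 0 -35 0 0 0;1 0 0 -20 0 0 0;1 0 0 0 0 0 0;1 0 0 0 0 0 0")

```text
time_s: 47.9
position: [0.6503, -0.2852, 0.282]
tool_rot: [[-0.47, 0.882, 0.002], [0.882, 0.47, -0.001], [-0.002, 0.001, -1.0]]
ft_force: [0.3, -0.6, -1.0]
grip_width: 0.0853
gripper_force: 0.0
```

```bash
python3 - <<'E'
from look import *
look([("placed1",(.461,-.30),.004),("placed4",(.461,-.215),.004),("placed2",(.44,.293),.02),("placed3",(.44,.212),.02)])
P={n:env.get_image(n) for n in("scene","wrist")}
for n,p in P.items():
    w=cloud(p); near=(np.hypot(w[...,0]-.66,w[...,1]+.28)<.06)&(w[...,2]<.175); v=p["img"].max(-1)
    b=w[near&(w[...,2]>.145)&(w[...,2]<.152)&(v<70)]
    if len(b): print(n,"trigger",len(b),np.round(np.median(b,0),4))
save(P["scene"],"s6.png")
E
```

```text
[ 0.6503 -0.2852  0.282 ] 47.9
placed1 w 1773 [ 0.4634 -0.3001] 0.0035 tilt [-0.014 -0.01   0.063]
placed1 q 186 [ 0.4637 -0.2992] 0.0035 tilt [-0.022 -0.018  0.062]
placed4 w 907 [ 0.4626 -0.2145] 0.0032 tilt [-0.026 -0.01   0.063]
placed4 q 203 [ 0.4635 -0.2147] 0.0037 tilt [-0.017 -0.019  0.062]
placed2 q 353 [0.4419 0.2919] 0.002 tilt [-0.016 -0.001  0.078]
placed2 t 175 [0.4405 0.2917] 0.002 tilt [0.02  0.008 0.079]
placed3 q 296 [0.4427 0.21  ] 0.002 tilt [-0.023 -0.02   0.078]
placed3 t 178 [0.4417 0.2098] 0.0021 tilt [-0.015  0.019  0.079]
scene trigger 27 [ 0.6803 -0.2674  0.1498]
wrist trigger 272 [ 0.6767 -0.2703  0.1504]
```

View pics/s6.png

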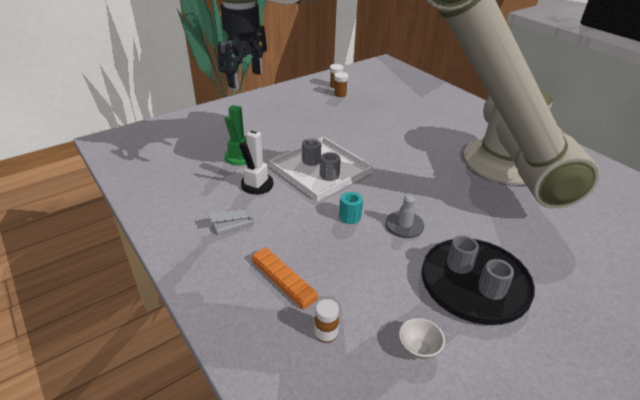

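The final view shows tight sleeves upright in the tray at (312,152) and (330,166), and fitting ones on the lazy Susan at (462,254) and (496,279). The trigger has sprung free at (247,155), the bystanders haven't moved and the arm is clear.

```bash
python3 -c "
from rig import env; print(env.close_job())"
```

```text
the job is handed in; nothing more can be done
None
```

All four sleeves were tried on the gauge left to right and sorted: two that fit are upright on the lazy Susan and two tight ones upright in the tray; the reader's trigger was then squeezed fully and sprang back, and the job is handed in.

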